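# Set up and start a test exposure in the print studio

### The job

Lay the small wooden test screen gently and flat on the light box glass, centred in and lined up with the blue rectangle. Then, on the sloping controller, slide the black fader until its white line is level with the orange marker, next turn the black knob until its white pointer is in line with the red mark on the dial, and only then push the green start button right down and let it come back up. Leave the orange marker, the white dial and all the other things on the bench where they are.

Things in the scene. Friction and masses are not known exactly. Their poses are not given: they have to be found in the camera images.
- screen: small wooden-framed print screen, loose, about 0.12 kg: 120 mm long (its x) by 56 mm wide (its y) by 18 mm thick (its z), bars 10 mm wide round yellow mesh; origin at the centre of its underside. It starts flat on the bench (origin at z = 0); it can be taken across its 56 mm width. It is the same either way round.
- lightbox: fixed exposure light box, 220 (x) by 200 (y) by 70 mm high, aluminium with a pale glass top; origin at the centre of its underside on the bench. It may stand left or right of the middle, the controller on the other side.
- glass_mark (a point): centre of the blue rectangle painted on the top of the light box glass, 70 mm above the bench; its x axis runs along the rectangle's long side (inside 140 mm in x by 76 mm in y), z is up. The paint is flush.
- console: fixed dark blue wedge-shaped exposure controller, 190 mm deep (x) by 260 mm wide (y), 35 mm high at the front edge (its -x side, towards the robot) and 154 mm at the back; origin at the centre of its underside on the bench.
- panel: the controller's pale control face, sloping 32 degrees (0.56 rad), 224 mm up the slope by 260 mm wide; origin at its centre on the surface, z straight out of the face (up and towards the robot), x up the slope, y along the fader's track. In this frame the fader track lies at x = -55 mm, y = -60 to +60 mm; knob axis at (45, -66) mm; button axis at (45, 75) mm.
- fader_line (a point): white line on top of the fader cap, at the middle of the cap's top, 31 mm above the face; axes as the panel's. The black cap is 24 mm (x) by 18 mm (along the track, y) and stands 30 mm tall, all free to grip.
- fader (a joint): fader position along its track in m, 0 at the -y end to 0.12 at the +y end (panel y = value - 0.06). About 1.5 N friction, stays where it is left.
- mark_line (a point): middle of the top of the orange marker beside the track, 5 mm above the face and 28 mm up the slope from the track's centre line; the marker is 20 mm (x) by 8 mm (y) by 4 mm high; axes as the panel's. The fader is set when fader_line and mark_line have the same y in the panel frame.
- fader_mark (a joint): position of the orange marker along the track in m, same zero and direction as the fader's. It is stiff (8 N) and is not to be moved.
- knob_grip (a point): on the knob's axis at the top of its grip, 39 mm above the face; z out of the face, x towards the white pointer end of the grip. The grip is a bar 42 mm (x) by 14 mm (y), standing 30 mm tall from 9 mm to 39 mm above the face on a round foot of 22 mm radius.
- knob_pointer (a point): point 30 mm out from the knob's axis in the direction of its white pointer, 5.5 mm above the face, just over the dial.
- knob (a joint): knob angle in rad, 0 with the pointer up the slope (panel +x), growing clockwise as seen facing the panel, range -2.6 to 2.6. Friction 0.04 N m, stays where it is left.
- dial_mark (a point): the red mark on the white dial (radius 42 mm, 4 mm thick, under the knob), 30 mm out from the knob's axis, 5.5 mm above the face. The knob is set when knob_pointer lies on dial_mark.
- dial (a joint): angle of the dial's red mark in rad, same zero and direction as the knob's. It is stiff (0.4 N m) and is not to be moved. The knob's target is this value, always clockwise of where the knob starts.
- start_top (a point): centre of the top of the green start button, 23 mm above the face when up, radius 14 mm, in a black collar of radius 22 mm standing 13 mm above the face; z out of the face.
- start (a joint): how far the start button is pressed, in m: 0 up, 0.006 fully down. It needs about 5 N and springs back.
- ink_jar: bystander: black ink jar, radius 27 mm, 65 mm high, origin under its centre
- tape_roll: bystander: blue roll of tape lying flat, radius 43 mm, 24 mm high, origin under its centre
- brush_jar: bystander: glass jar of brushes, radius 42 mm, about 220 mm high with the brushes, origin under its centre
- jar_lid: bystander: black jar lid, radius 32 mm, 12 mm high, origin under its centre
- palette_knife: bystander: palette knife lying flat, 190 mm long along its own x, wooden handle and 20 mm wide steel blade
- wax_puck: bystander: cream wax puck, radius 24 mm, 26 mm high, origin under its centre
Mind the look-alikes: they are no part of the job. Of the things that look like the screen, the middle-sized one is meant.

How it is judged:
On the way, in this order (a step that is already met when the one before it is completed fails the run):
1. the test screen lies flat in the blue rectangle on the glass, let go (horizontal distance between screen and glass_mark below 0.015 m and angle between the x axis of screen and the x axis of glass_mark, either way round below 0.2 rad and z of screen in the frame of glass_mark between -0.004 and 0.004 m and angle between screen's own z axis and vertical below 0.06 rad and contact force between the fingers and screen below 0.1 N and linear speed of screen below 0.01 m/s), for 0.2 s.
2. the fader's line is level with the orange marker (y of fader_line in the frame of mark_line between -0.004 and 0.004 m), for 0.3 s.
3. the knob's pointer is on the dial's red mark (distance between knob_pointer and dial_mark below 0.004 m), for 0.3 s.
4. the start button is pushed right down (value of joint start above 0.0045 m), for 0.05 s.
At the end, for the whole second after the job is handed in: screen flat and released on the glass, centre within 15 mm and long side within 11 degrees of the blue rectangle's; fader line within 4 mm of the orange marker; knob pointer within 4 mm (7 degrees) of the red mark; start button back up (1.5 mm) after being pushed 4.5 mm down last (all of step 1 and all of step 2 and distance between knob_pointer and dial_mark below 0.004 m and value of joint start below 0.0015 m); the robot touches nothing.
It fails at once if the start button is pushed before the screen, fader and knob are all set (value of joint start above 0.003 m and not (horizontal distance between screen and glass_mark below 0.015 m and angle between the x axis of screen and the x axis of glass_mark, either way round below 0.2 rad and z of screen in the frame of glass_mark between -0.004 and 0.004 m and angle between screen's own z axis and vertical below 0.06 rad and y of fader_line in the frame of mark_line between -0.004 and 0.004 m and distance between knob_pointer and dial_mark below 0.004 m)).
It fails at once if the screen is dropped or banged down on the glass (touching down faster than 0.3 m/s) (horizontal distance between screen and glass_mark below 0.08 m and z of screen in the frame of glass_mark below 0.006 m and linear speed of screen above 0.3 m/s).
It fails at once if the orange marker is shifted by more than 3 mm (distance of mark_line from where it was at the start of the episode above 0.003 m).
It fails at once if the dial's red mark is shifted by more than 3 mm (distance of dial_mark from where it was at the start of the episode above 0.003 m).
It fails at once if another thing on the bench is moved by more than 30 mm (distance of any of ink_jar, tape_roll, brush_jar, jar_lid, palette_knife, wax_puck from where it was at the start of the episode above 0.03 m).
It also fails if it takes over 59 s, if anything falls off the work surface, if the arm or the gripper's body presses on something with over 40 N, if the wrist force passes 120 N, or if a joint passes its speed limit or range.

### The arm

A 7-joint arm with a two-finger parallel gripper is mounted at the origin on the work surface. World frame = base frame: x ahead of the robot, y to its left, z up, the work surface at z = 0. Lengths are in m, angles in rad, forces in N, time in s.
With the tool pointing down it reaches from about 0.35 to 0.9 m from the base axis. Payload 19.9 kg.
Tool frame: the origin (TCP) lies where the fingers leave the gripper's body, on its centre line; the fingertips stand 73 mm ahead of it and the grasp point (between the pads) lies 54 mm ahead of it; z points along the fingers, y is the line along which they close (so a half turn about z gives the same grasp; the last joint's range is limited). The gripper opens to 85 mm and grips with 20 to 120 N. Pads are 22 mm wide; open, the fingers measure 114 mm over their backs; the gripper's body (76 mm by 85 mm) begins 54 mm behind the grasp point. The pads swing forward as they close: fully open they stand 13 mm farther back than shut.
Start: joints at [-1.194, 0.417, -0.01, 1.614, 0.005, 1.111, -0.053], TCP at [0.254, 0.571, 0.304] pointing down, gripper open.
Joint ranges: [-2.81, 2.81], [-0.39, 2.02], [-1.27, 1.25], [0.06, 2.57], [-1.19, 4.33], [0.19, 2], [-2.82, 2.82]. Speed limits (rad/s): [1.89, 1.89, 2.39, 2.39, 3.01, 3.01, 3.01].

### API

Orientations are given as a rotation vector (axis times angle).
In Python, from plant import manip, grab_frame, order gives the robot as it stands.
- The arm moves only by the tool apply_moves, never from a script. Its argument "deltas" is a list of rows, each an object of numbers: "tx", "ty", "tz": the shift along the tool's x, y, z in m; "rx", "ry", "rz": the turn, a rotation vector about the tool's x, y, z in rad. In form: [{"tx": .., "ty": .., "tz": .., "rx": .., "ry": .., "rz": ..}, ...]. A call has 1 to 20 rows; each row shifts and turns the commanded pose from where the row before left it, along the tool's axes as they then stand; what a row does not reach is not made up. A row lasts 1/10 s, in which the tool goes at most 50 mm and 8.59 degrees, less where a joint would pass 70% of its speed; a pose out of reach is approached as far as the arm can. A call with a gripper value outside its range is refused whole. "gripper" is the opening, from 0 (shut) to 1 (fully open), set as the call begins (left out, the last holds). The fingers move at their own pace and stop on an object; "grip_force" is the grip in N (left out, the last holds). Time passes only in rows, so rows that do not move let the fingers close. It gives the time, the measured TCP pose, the force, the opening and the grip force at its end, in the units of the state.
- manip.state(): the state, without advancing time (a new reading comes with each control period).
- grab_frame(name): name is "scene" or "top" or "wrist"; returns a dict with "img" (420x560x3 uint8, red, green, blue), "camera_matrix" (3x3 intrinsics, pixels), "extrinsics" (4x4, takes a point from world to camera coordinates); the wrist camera has in their place "mount" (4x4, takes a point from camera to tool coordinates, whose origin is the TCP and whose axes are the flange's). Camera axes: x right, y up, looking along -z (the intrinsics and any distortion apply to the point x, -y, -z); pixel columns grow to the right and rows downward; lengths in m; the calibration is good to about 2 mm. A picture is of the moment at which its call begins: read the wrist's pose just before it. There is no depth.
- order.hand_in(): hands the job in; it is judged then, once.
The state is a dict: "time": time; "joints": joint angles; "qvel": joint speeds; "joint_torque": joint torques, N m; "eef_pos": TCP position; "orientation": TCP orientation; "wrist_force": force on the tool from outside, world axes, zero at the start; "ft_torque": the same for the moment, N m; "finger_gap": finger opening in m; "grip_force": force on a finger pad.
Only numpy, scipy, OpenCV 4.12 (cv2) and the standard library are available. Lean on these libraries where they do the work, as an engineer would, in place of code of your own. Each camera call takes 0.05 s, during which the arm holds its last target. There are 200 camera calls.

## Working session

There is one attempt and no reset: what is moved stays moved. The work goes in short steps, Python scripts to look and compute and a tool call to move; the robot and the scene stay as the last step left them, time stands still between calls to the robot, and variables do not carry over. Pictures are saved under pics/ and viewed, at most 10 in all, crops included, and the job is handed in when it is done.

Besides the shell and the picture viewer there is one more tool, called after ">>>" as a command line: name --argument value ..., lists and objects as JSON in quotes. apply_moves: Moves the arm, as the interface text tells. Its arguments: {"type":"object","properties":{"deltas":{"type":"array","items":{"type":"object","properties":{"tx":{"type":"number"},"ty":{"type":"number"},"tz":{"type":"number"},"rx":{"type":"number"},"ry":{"type":"number"},"rz":{"type":"number"}}}},"gripper":{"type":"number"},"grip_force":{"type":"number"}},"required":["deltas"]}

```bash
mkdir -p pics; python3 - <<'E'
from plant import manip, grab_frame, order
import cv2,numpy as np,pickle
s=manip.state();print({k:np.round(v,3) for k,v in s.items()})
for n in("scene","top"):
    f=grab_frame(n);cv2.imwrite(f"pics/{n}0.png",f["img"][:,:,::-1]);pickle.dump(f,open(n+"0.pkl","wb"));print(n,f["camera_matrix"].round(1).tolist(),f["extrinsics"].round(3).tolist(),f.keys())
E
```

```text
{'time': np.float64(0.0), 'joints': array([-1.193,  0.418, -0.01 ,  1.614,  0.005,  1.111, -0.053]), 'qvel': array([ 0.001, -0.001,  0.001,  0.001, -0.002, -0.   , -0.001]), 'joint_torque': array([-1.0000e-03, -8.6444e+01,  6.7800e-01, -4.3491e+01,  1.9000e-02,
        7.0000e-03,  0.0000e+00]), 'eef_pos': array([0.254, 0.571, 0.303]), 'orientation': array([-6.530e-01, -3.073e+00,  2.000e-03]), 'wrist_force': array([ 0.382, -0.426,  0.056]), 'ft_torque': array([ 0.018, -0.007, -0.007]), 'grip_force': np.float64(0.0), 'finger_gap': np.float64(0.085)}
scene [[482.4, 0.0, 272.2], [0.0, 482.4, 211.3], [0.0, 0.0, 1.0]] [[-0.12, 0.993, -0.004, 0.066], [-0.862, -0.103, 0.496, 0.358], [0.492, 0.063, 0.868, -1.581], [0.0, 0.0, 0.0, 1.0]] dict_keys(['img', 'camera_matrix', 'extrinsics'])
top [[479.4, 0.0, 279.9], [0.0, 479.4, 205.8], [0.0, 0.0, 1.0]] [[-0.013, -1.0, 0.011, 0.0], [0.985, -0.01, 0.174, -0.5], [-0.174, 0.013, 0.985, -1.562], [0.0, 0.0, 0.0, 1.0]] dict_keys(['img', 'camera_matrix', 'extrinsics'])
```

View pics/top0.png

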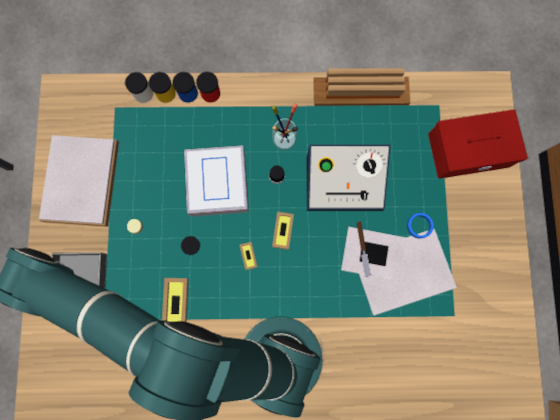

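View pics/scene0.png

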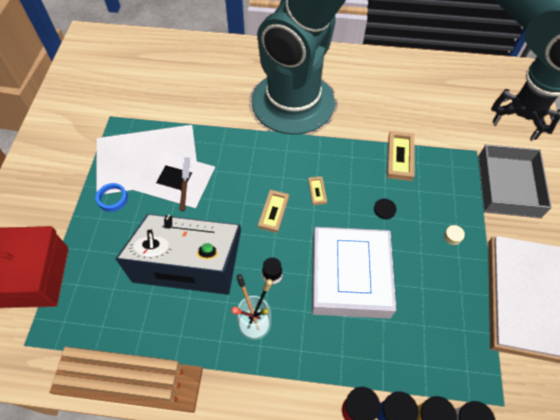

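Screen look-alikes in the top image: (175,300) is large, (283,230) middle and (248,256) small. The middle one at (283,230) should be the one meant, so I'm enlarging it to confirm and measuring all three.

```bash
cat > h.py <<'E'
import numpy as np,cv2,pickle
from scipy.spatial.transform import Rotation as R
def load(n): return pickle.load(open(n+".pkl","rb"))
def ray(f,uv):
    K=f["camera_matrix"];E=f["extrinsics"];uv=np.atleast_2d(uv).astype(float)
    d=np.c_[(uv[:,0]-K[0,2])/K[0,0],-(uv[:,1]-K[1,2])/K[1,1],-np.ones(len(uv))]
    Rm=E[:3,:3];return -Rm.T@E[:3,3], d@Rm
def plane(f,uv,p0,n=(0,0,1)):
    c,d=ray(f,uv);n=np.array(n);return c+d*(((np.array(p0)-c)@n)/(d@n))[:,None]
def proj(f,P):
    K=f["camera_matrix"];E=f["extrinsics"];c=np.atleast_2d(P)@E[:3,:3].T+E[:3,3]
    return np.c_[K[0,0]*c[:,0]/-c[:,2]+K[0,2],K[1,1]*-c[:,1]/-c[:,2]+K[1,2]]
def rect(P):
    (c,s,a)=cv2.minAreaRect((P[:,:2]*1000).astype(np.float32))
    if s[0]<s[1]: s=s[::-1];a+=90
    a=(a+90)%180-90
    return np.round(c,1),np.round(s,1),round(a,1)
E
python3 - <<'E'
from h import *
f=load("top0");im=f["img"];hsv=cv2.cvtColor(im,cv2.COLOR_RGB2HSV)
def seg(box,lo,hi,z,nm):
    u0,v0,u1,v1=box;m=cv2.inRange(hsv,lo,hi)[v0:v1,u0:u1]
    n,l,st,_=cv2.connectedComponentsWithStats(m);k=1+st[1:,4].argmax();v,u=np.nonzero(l==k)
    P=plane(f,np.c_[u+u0,v+v0],[0,0,z]);print(nm,st[k,4],rect(P))
seg((265,200,305,260),(5,60,60),(40,255,255),.018,"mid(wood+yellow)")
seg((233,236,264,275),(5,60,60),(40,255,255),.018,"small")
seg((155,270,195,330),(5,60,60),(40,255,255),.018,"large")
seg((190,145,245,212),(100,60,60),(125,255,255),.07,"blue")
seg((175,135,255,220),(0,0,170),(180,40,255),.07,"boxtop")
g=load("scene0");im2=g["img"]
a=cv2.resize(im[140:260,235:395],(800,600),interpolation=cv2.INTER_CUBIC)
b=cv2.resize(im2[180:300,110:295],(800,519),interpolation=cv2.INTER_CUBIC)
cv2.imwrite("pics/c1.png",a[:,:,::-1]);cv2.imwrite("pics/c2.png",b[:,:,::-1])
E
```

```text
mid(wood+yellow) 521 (array([421.5, -13.1]), array([119.6,  54.5]), -9.1)
small 287 (array([337.6, 103.6]), array([85.1, 39.7]), 13.2)
large 960 (array([191.6, 330.6]), array([148.1, 105.4]), -0.7)
blue 158 (array([591.1, 210. ]), array([144.5,  83.8]), 3.9)
boxtop 2563 (array([589.9, 210.5]), array([215.8, 195.9]), 3.7)
```

View pics/c1.png

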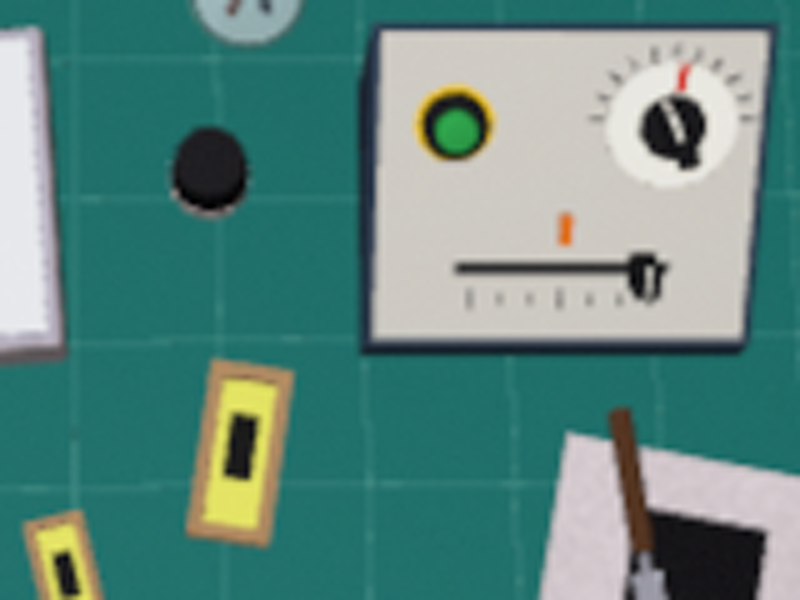

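View pics/c2.png

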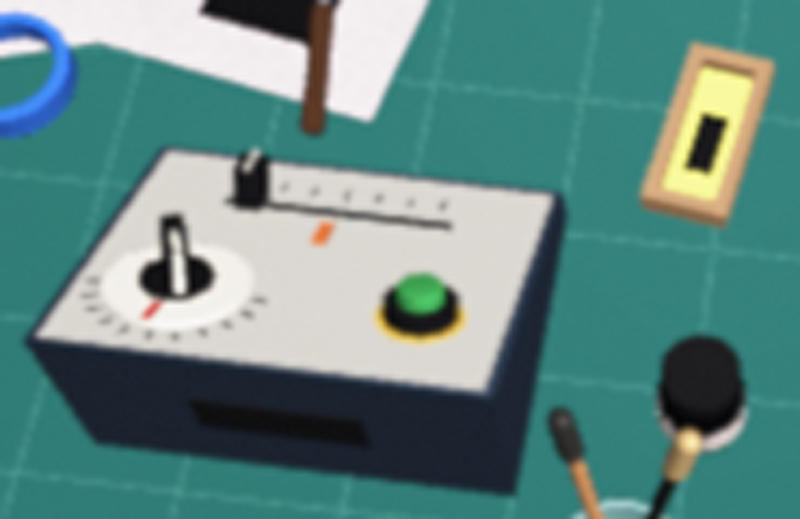

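The crops confirm it: the middle screen is the one at top pixel (283,230), 119.6×54.5 mm measured, which fits. The light box is on the left and the console on the right, with the fader at crop (648,275), marker (566,229), knob (672,125), red mark (684,77) and button (457,130). Next I fit the console pose and the grasp path.

```bash
cat >> h.py <<'E'
from scipy.optimize import least_squares
from scipy.linalg import fractional_matrix_power as fmp
A=np.deg2rad(32.06)
def panelT(q):  # x,y,yaw of console -> panel frame
    cz=R.from_euler("z",q[2]).as_matrix();T=np.eye(4);T[:3,:3]=cz@R.from_euler("y",-A).as_matrix();T[:3,3]=[q[0],q[1],.0945];return T
def pts(T,P): return np.atleast_2d(P)/1000@T[:3,:3].T+T[:3,3]
def cur(s):
    T=np.eye(4);T[:3,:3]=R.from_rotvec(s["orientation"]).as_matrix();T[:3,3]=s["eef_pos"];return T
def rows(T0,T1,n):
    D=np.linalg.inv(T0)@T1;d=np.real(fmp(D,1/n))
    print(n,"rows t",d[:3,3].round(4),"r",R.from_matrix(d[:3,:3]).as_rotvec().round(4),"| total",D[:3,3].round(4),R.from_matrix(D[:3,:3]).as_rotvec().round(3))
def down(x,y,z,yawy): # tool down, tool y at world angle yawy deg
    a=np.deg2rad(yawy);yv=np.array([np.cos(a),np.sin(a),0]);zv=np.array([0,0,-1.]);T=np.eye(4)
    T[:3,:3]=np.c_[np.cross(yv,zv),yv,zv];T[:3,3]=[x,y,z];return T
E
python3 - <<'E'
from h import *
from plant import manip
t,g=load("top0"),load("scene0")
C=[[112,130,0],[112,-130,0],[-112,-130,0],[-112,130,0],[45,75,23]]
ut=np.array([[380,30],[770,30],[742,343],[370,343],[457,130]])/5-.4+[235,140]
us=np.array([[487,393],[32,340],[165,150],[557,193],[421,290]])*.23125-.4+[110,180]
fn=lambda q:np.r_[proj(t,pts(panelT(q),C))-ut,proj(g,pts(panelT(q),C))-us].ravel()
r=least_squares(fn,[.62,-.2,0]);print(r.x,r.fun.reshape(-1,2).round(1).tolist());np.save("q.npy",r.x)
T=panelT(r.x)
print("front corner",(pts(T,[-112,130,0])).round(3))
m=lambda f,u,h:((plane(f,u,pts(T,[0,0,h])[0],T[:3,2])-T[:3,3])@T[:3,:3]*1000).round(1)
tc=lambda u:np.array(u)/5-.4+[235,140]; sc=lambda u:np.array(u)*.23125-.4+[110,180]
print("marker",m(t,tc([566,229]),4),m(g,sc([322,233]),4))
print("red",m(t,tc([684,77]),5),m(g,sc([152,310]),5))
print("fader top",m(t,tc([652,278]),31),m(g,sc([250,160]),31))
print("ptr top line",m(t,tc([[668,97],[683,143]]),39),m(g,sc([[180,288],[173,218]]),39))
s=manip.state();T0=cur(s);yy=80.9
T1=down(.4215,-.0131,.2,yy);rows(T0,T1,20);rows(T0,T1,15)
E
```

```text
[ 0.58213516 -0.22725106 -0.00882766] [[-1.9, -1.1], [1.4, -1.2], [1.1, 1.0], [-1.6, 1.2], [-0.2, 1.1], [1.1, 1.3], [-2.3, 0.4], [-0.8, -0.5], [1.4, 0.2], [-0.3, -1.3]]
front corner [[ 0.488 -0.096  0.035]]
marker [[-25.2  -2.1   4. ]] [[-26.9  -1.5   4. ]]
red [[ 78.6 -72.1   5. ]] [[ 74.8 -70.    5. ]]
fader top [[-49.6 -55.8  31. ]] [[-56.9 -53.8  31. ]]
ptr top line [[ 75.3 -55.8  39. ]
 [ 45.  -67.5  39. ]] [[100.  -43.5  39. ]
 [ 30.9 -71.1  39. ]]
20 rows t [-0.0166 -0.0256  0.0052] r [-0.0001 -0.     -0.013 ] | total [-0.3904 -0.4652  0.1039] [-0.001 -0.    -0.26 ]
15 rows t [-0.0221 -0.034   0.0069] r [-0.0001 -0.     -0.0173] | total [-0.3904 -0.4652  0.1039] [-0.001 -0.    -0.26 ]
```

>>> apply_moves --deltas '[{"tx": -0.0166,"ty": -0.0256,"tz": 0.0052,"rz": -0.013},{"tx": -0.0166,"ty": -0.0256,"tz": 0.0052,"rz": -0.013},{"tx": -0.0166,"ty": -0.0256,"tz": 0.0052,"rz": -0.013},{"tx": -0.0166,"ty": -0.0256,"tz": 0.0052,"rz": -0.013},{"tx": -0.0166,"ty": -0.0256,"tz": 0.0052,"rz": -0.013},{"tx": -0.0166,"ty": -0.0256,"tz": 0.0052,"rz": -0.013},{"tx": -0.0166,"ty": -0.0256,"tz": 0.0052,"rz": -0.013},{"tx": -0.0166,"ty": -0.0256,"tz": 0.0052,"rz": -0.013},{"tx": -0.0166,"ty": -0.0256,"tz": 0.0052,"rz": -0.013},{"tx": -0.0166,"ty": -0.0256,"tz": 0.0052,"rz": -0.013},{"tx": -0.0166,"ty": -0.0256,"tz": 0.0052,"rz": -0.013},{"tx": -0.0166,"ty": -0.0256,"tz": 0.0052,"rz": -0.013},{"tx": -0.0166,"ty": -0.0256,"tz": 0.0052,"rz": -0.013},{"tx": -0.0166,"ty": -0.0256,"tz": 0.0052,"rz": -0.013},{"tx": -0.0166,"ty": -0.0256,"tz": 0.0052,"rz": -0.013},{"tx": -0.0166,"ty": -0.0256,"tz": 0.0052,"rz": -0.013},{"tx": -0.0166,"ty": -0.0256,"tz": 0.0052,"rz": -0.013},{"tx": -0.0166,"ty": -0.0256,"tz": 0.0052,"rz": -0.013},{"tx": -0.0166,"ty": -0.0256,"tz": 0.0052,"rz": -0.013},{"tx": -0.0166,"ty": -0.0256,"tz": 0.0052,"rz": -0.013}]'

```text
invalid input
```

>>> apply_moves --deltas '[{"tx": -0.0166,"ty": -0.0256,"tz": 0.0052,"rx": 0,"ry": 0,"rz": -0.013}]'

```text
time: 0.2
eef_pos: [0.2576, 0.5427, 0.2983]
orientation: [-0.628, -3.077, -0.001]
wrist_force: [0.6, -0.4, -0.3]
finger_gap: 0.0855
grip_force: 0.0
```

All six keys are required in each row.

>>> apply_moves --deltas '[{"tx": -0.0166,"ty": -0.0256,"tz": 0.0052,"rx": 0,"ry": 0,"rz": -0.013},{"tx": -0.0166,"ty": -0.0256,"tz": 0.0052,"rx": 0,"ry": 0,"rz": -0.013},{"tx": -0.0166,"ty": -0.0256,"tz": 0.0052,"rx": 0,"ry": 0,"rz": -0.013},{"tx": -0.0166,"ty": -0.0256,"tz": 0.0052,"rx": 0,"ry": 0,"rz": -0.013},{"tx": -0.0166,"ty": -0.0256,"tz": 0.0052,"rx": 0,"ry": 0,"rz": -0.013},{"tx": -0.0166,"ty": -0.0256,"tz": 0.0052,"rx": 0,"ry": 0,"rz": -0.013},{"tx": -0.0166,"ty": -0.0256,"tz": 0.0052,"rx": 0,"ry": 0,"rz": -0.013},{"tx": -0.0166,"ty": -0.0256,"tz": 0.0052,"rx": 0,"ry": 0,"rz": -0.013},{"tx": -0.0166,"ty": -0.0256,"tz": 0.0052,"rx": 0,"ry": 0,"rz": -0.013},{"tx": -0.0166,"ty": -0.0256,"tz": 0.0052,"rx": 0,"ry": 0,"rz": -0.013},{"tx": -0.0166,"ty": -0.0256,"tz": 0.0052,"rx": 0,"ry": 0,"rz": -0.013},{"tx": -0.0166,"ty": -0.0256,"tz": 0.0052,"rx": 0,"ry": 0,"rz": -0.013},{"tx": -0.0166,"ty": -0.0256,"tz": 0.0052,"rx": 0,"ry": 0,"rz": -0.013},{"tx": -0.0166,"ty": -0.0256,"tz": 0.0052,"rx": 0,"ry": 0,"rz": -0.013},{"tx": -0.0166,"ty": -0.0256,"tz": 0.0052,"rx": 0,"ry": 0,"rz": -0.013},{"tx": -0.0166,"ty": -0.0256,"tz": 0.0052,"rx": 0,"ry": 0,"rz": -0.013},{"tx": -0.0166,"ty": -0.0256,"tz": 0.0052,"rx": 0,"ry": 0,"rz": -0.013},{"tx": -0.0166,"ty": -0.0256,"tz": 0.0052,"rx": 0,"ry": 0,"rz": -0.013},{"tx": -0.0166,"ty": -0.0256,"tz": 0.0052,"rx": 0,"ry": 0,"rz": -0.013},{"tx": 0,"ty": 0,"tz": 0,"rx": 0,"ry": 0,"rz": 0}]'

```text
time: 2.2
eef_pos: [0.4229, -0.0169, 0.1994]
orientation: [-0.255, -3.131, 0.002]
wrist_force: [0.4, 0.8, -0.6]
finger_gap: 0.0854
grip_force: 0.0
```

```bash
cat >> h.py <<'E'
def wristcam(s,f): # make f like a fixed camera
    Tc=cur(s)@f["mount"]; f=dict(f); f["extrinsics"]=np.linalg.inv(Tc); return f
def snap(name):
    from plant import manip,grab_frame
    s=manip.state();f=wristcam(s,grab_frame("wrist"));f["s"]=s
    pickle.dump(f,open(name+".pkl","wb"));cv2.imwrite(f"pics/{name}.png",f["img"][:,:,::-1]);return s,f
E
python3 - <<'E'
from h import *
s,f=snap("w1");hsv=cv2.cvtColor(f["img"],cv2.COLOR_RGB2HSV)
print(s["eef_pos"].round(4),s["orientation"].round(3),s["joints"].round(2))
m=cv2.inRange(hsv,(5,60,60),(40,255,255));n,l,st,c=cv2.connectedComponentsWithStats(m)
for k in range(1,n):
    if st[k,4]>400:
        v,u=np.nonzero(l==k);print(st[k],rect(plane(f,np.c_[u,v],[0,0,.018])))
rows(cur(s),down(.4215,-.0131,.078,80.9),1)
E
```

```text
[ 0.4229 -0.0169  0.1994] [-2.550e-01 -3.131e+00  2.000e-03] [-0.37  0.22  0.37  2.2  -0.11  0.74  1.49]
[ 378    2   85  138 6580] (array([338.5, 101.1]), array([84.3, 42.5]), 13.4)
[ 250  133   72  138 8249] (array([421.4, -12.4]), array([119.6,  55.7]), -9.1)
[  0 229  26  48 688] (array([ 424.5, -262.9]), array([44.4, 21. ]), 4.7)
1 rows t [0.002  0.0037 0.1214] r [-0.0013 -0.0001 -0.0036] | total [0.002  0.0037 0.1214] [-0.001 -0.    -0.004]
```

View pics/w1.png

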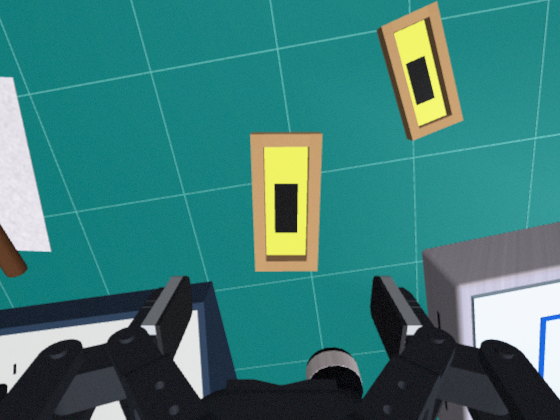

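The wrist view agrees with the top view: the middle screen is at pixel (286,202), i.e. (421,-12) mm at -9.1°, and the small one is at (420,70). Going down to grasp.

>>> apply_moves --deltas '[{"tx": 0.001,"ty": 0.002,"tz": 0.015,"rx": 0,"ry": 0,"rz": -0.003},{"tx": 0.001,"ty": 0.002,"tz": 0.015,"rx": 0,"ry": 0,"rz": 0},{"tx": 0,"ty": 0,"tz": 0.015,"rx": 0,"ry": 0,"rz": 0},{"tx": 0,"ty": 0,"tz": 0.015,"rx": 0,"ry": 0,"rz": 0},{"tx": 0,"ty": 0,"tz": 0.015,"rx": 0,"ry": 0,"rz": 0},{"tx": 0,"ty": 0,"tz": 0.015,"rx": 0,"ry": 0,"rz": 0},{"tx": 0,"ty": 0,"tz": 0.015,"rx": 0,"ry": 0,"rz": 0},{"tx": 0,"ty": 0,"tz": 0.01,"rx": 0,"ry": 0,"rz": 0},{"tx": 0,"ty": 0,"tz": 0.006,"rx": 0,"ry": 0,"rz": 0},{"tx": 0,"ty": 0,"tz": 0,"rx": 0,"ry": 0,"rz": 0}]'

```text
time: 3.25
eef_pos: [0.4207, -0.0094, 0.0785]
orientation: [-0.244, -3.131, 0.0]
wrist_force: [-0.2, -0.2, 0.2]
finger_gap: 0.0855
grip_force: 0.0
```

>>> apply_moves --deltas '[{"tx": 0,"ty": 0,"tz": 0,"rx": 0,"ry": 0,"rz": 0},{"tx": 0,"ty": 0,"tz": 0,"rx": 0,"ry": 0,"rz": 0},{"tx": 0,"ty": 0,"tz": 0,"rx": 0,"ry": 0,"rz": 0},{"tx": 0,"ty": 0,"tz": 0,"rx": 0,"ry": 0,"rz": 0},{"tx": 0,"ty": 0,"tz": 0,"rx": 0,"ry": 0,"rz": 0},{"tx": 0,"ty": 0,"tz": 0,"rx": 0,"ry": 0,"rz": 0},{"tx": 0,"ty": 0,"tz": 0,"rx": 0,"ry": 0,"rz": 0},{"tx": 0,"ty": 0,"tz": 0,"rx": 0,"ry": 0,"rz": 0}]' --gripper 0.45 --grip_force 25

```text
time: 4.05
eef_pos: [0.4212, -0.0096, 0.0795]
orientation: [0.245, 3.131, 0.0]
wrist_force: [-1.7, -0.5, 8.4]
finger_gap: 0.0553
grip_force: 24.6
```

Grasped: gap 55 mm, 24.6 N. Lifting.

>>> apply_moves --deltas '[{"tx": 0,"ty": 0,"tz": -0.005,"rx": 0,"ry": 0,"rz": 0},{"tx": 0,"ty": 0,"tz": -0.02,"rx": 0,"ry": 0,"rz": 0},{"tx": 0,"ty": 0,"tz": -0.025,"rx": 0,"ry": 0,"rz": 0},{"tx": 0,"ty": 0,"tz": -0.025,"rx": 0,"ry": 0,"rz": 0},{"tx": 0,"ty": 0,"tz": -0.025,"rx": 0,"ry": 0,"rz": 0},{"tx": 0,"ty": 0,"tz": -0.025,"rx": 0,"ry": 0,"rz": 0},{"tx": 0,"ty": 0,"tz": -0.015,"rx": 0,"ry": 0,"rz": 0},{"tx": 0,"ty": 0,"tz": 0,"rx": 0,"ry": 0,"rz": 0}]'

```text
time: 4.85
eef_pos: [0.4216, -0.0095, 0.221]
orientation: [0.244, 3.129, 0.002]
wrist_force: [-0.1, 0.3, -1.1]
finger_gap: 0.0552
grip_force: 27.8
```

```bash
python3 - <<'E'
from h import *
s,f=snap("w2");hsv=cv2.cvtColor(f["img"],cv2.COLOR_RGB2HSV);T=cur(s)
print(s["eef_pos"].round(4),s["finger_gap"],s["grip_force"])
zt=T[2,3]-.0615
m=cv2.inRange(hsv,(5,60,60),(40,255,255));n,l,st,c=cv2.connectedComponentsWithStats(m)
for k in range(1,n):
    if st[k,4]>1500:
        v,u=np.nonzero(l==k);P=plane(f,np.c_[u,v],[0,0,zt]);print(st[k],rect(P),rect(((P-T[:3,3])@T[:3,:3])))
rows(T,down(.5905,.2102,.21,93.8),14)
E
```

```text
[ 0.4216 -0.0095  0.221 ] 0.055197092947318546 27.773648500442505
[ 361   14   79  126 5430] (array([338.8,  50.9]), array([40.6, 20.2]), 13.3) (array([91.4, 46.7]), array([40.6, 20.2]), -22.3)
[  215   160   133   226 23596] (array([421.6,  -8.8]), array([121.9,  56.4]), -9.0) (array([0.3, 0.5]), array([121.9,  56.4]), 0.1)
14 rows t [-0.0112  0.0163  0.0008] r [ 0.0001  0.0003 -0.0159] | total [-0.1327  0.2432  0.0118] [ 0.001  0.004 -0.222]
```

>>> apply_moves --deltas '[{"tx": -0.0112,"ty": 0.0163,"tz": 0.0008,"rx": 0,"ry": 0.0003,"rz": -0.0159},{"tx": -0.0112,"ty": 0.0163,"tz": 0.0008,"rx": 0,"ry": 0.0003,"rz": -0.0159},{"tx": -0.0112,"ty": 0.0163,"tz": 0.0008,"rx": 0,"ry": 0.0003,"rz": -0.0159},{"tx": -0.0112,"ty": 0.0163,"tz": 0.0008,"rx": 0,"ry": 0.0003,"rz": -0.0159},{"tx": -0.0112,"ty": 0.0163,"tz": 0.0008,"rx": 0,"ry": 0.0003,"rz": -0.0159},{"tx": -0.0112,"ty": 0.0163,"tz": 0.0008,"rx": 0,"ry": 0.0003,"rz": -0.0159},{"tx": -0.0112,"ty": 0.0163,"tz": 0.0008,"rx": 0,"ry": 0.0003,"rz": -0.0159},{"tx": -0.0112,"ty": 0.0163,"tz": 0.0008,"rx": 0,"ry": 0.0003,"rz": -0.0159},{"tx": -0.0112,"ty": 0.0163,"tz": 0.0008,"rx": 0,"ry": 0.0003,"rz": -0.0159},{"tx": -0.0112,"ty": 0.0163,"tz": 0.0008,"rx": 0,"ry": 0.0003,"rz": -0.0159},{"tx": -0.0112,"ty": 0.0163,"tz": 0.0008,"rx": 0,"ry": 0.0003,"rz": -0.0159},{"tx": -0.0112,"ty": 0.0163,"tz": 0.0008,"rx": 0,"ry": 0.0003,"rz": -0.0159},{"tx": -0.0112,"ty": 0.0163,"tz": 0.0008,"rx": 0,"ry": 0.0003,"rz": -0.0159},{"tx": -0.0112,"ty": 0.0163,"tz": 0.0008,"rx": 0,"ry": 0.0003,"rz": -0.0159},{"tx": 0,"ty": 0,"tz": 0,"rx": 0,"ry": 0,"rz": 0}]'

```text
time: 6.4
eef_pos: [0.5893, 0.2126, 0.2055]
orientation: [0.11, -3.134, -0.001]
wrist_force: [-0.1, 0.1, -1.9]
finger_gap: 0.0553
grip_force: 27.8
```

```bash
python3 - <<'E'
from h import *
s,f=snap("w3");hsv=cv2.cvtColor(f["img"],cv2.COLOR_RGB2HSV);T=cur(s)
print(s["eef_pos"].round(4),s["orientation"].round(3),s["grip_force"])
m=cv2.inRange(hsv,(100,80,60),(125,255,255));n,l,st,c=cv2.connectedComponentsWithStats(m)
for k in range(1,n):
    if st[k,4]>150:
        v,u=np.nonzero(l==k);print(st[k],rect(plane(f,np.c_[u,v],[0,0,.07])))
rows(T,down(.5905,.2102,.150,93.8),1)
E
```

```text
[0.5893 0.2126 0.2055] [ 1.100e-01 -3.134e+00 -1.000e-03] 27.757947742938995
[ 212  127  134   39 1178] (array([531.4, 207.1]), array([84.3, 24. ]), -86.0)
1 rows t [-0.0013 -0.0025  0.0555] r [ 0.0008 -0.0059  0.0041] | total [-0.0013 -0.0025  0.0555] [ 0.001 -0.006  0.004]
```

View pics/w3.png

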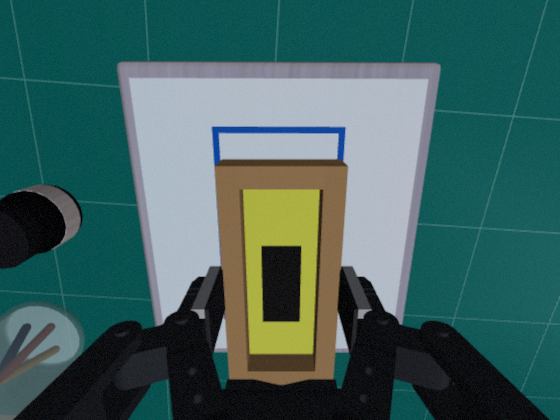

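The wrist view shows the screen held squarely over the blue rectangle; the rectangle's visible edge runs from (212,130) to (345,130). It gives a centre of about (591.5,211), in line with the top view. Lowering.

>>> apply_moves --deltas '[{"tx": -0.001,"ty": -0.001,"tz": 0.01,"rx": 0,"ry": -0.006,"rz": 0.004},{"tx": -0.001,"ty": -0.001,"tz": 0.01,"rx": 0,"ry": 0,"rz": 0},{"tx": 0,"ty": 0,"tz": 0.01,"rx": 0,"ry": 0,"rz": 0},{"tx": 0,"ty": 0,"tz": 0.01,"rx": 0,"ry": 0,"rz": 0},{"tx": 0,"ty": 0,"tz": 0.005,"rx": 0,"ry": 0,"rz": 0},{"tx": 0,"ty": 0,"tz": 0.003,"rx": 0,"ry": 0,"rz": 0},{"tx": 0,"ty": 0,"tz": 0.002,"rx": 0,"ry": 0,"rz": 0},{"tx": 0,"ty": 0,"tz": 0.002,"rx": 0,"ry": 0,"rz": 0},{"tx": 0,"ty": 0,"tz": 0,"rx": 0,"ry": 0,"rz": 0}]'

```text
time: 7.35
eef_pos: [0.5913, 0.2078, 0.1554]
orientation: [-0.099, 3.138, 0.001]
wrist_force: [-0.1, -0.0, -1.6]
finger_gap: 0.055
grip_force: 27.8
```

>>> apply_moves --deltas '[{"tx": 0,"ty": 0.002,"tz": 0.002,"rx": 0,"ry": 0,"rz": 0},{"tx": 0,"ty": 0.001,"tz": 0.002,"rx": 0,"ry": 0,"rz": 0},{"tx": 0,"ty": 0,"tz": 0.001,"rx": 0,"ry": 0,"rz": 0},{"tx": 0,"ty": 0,"tz": 0.001,"rx": 0,"ry": 0,"rz": 0},{"tx": 0,"ty": 0,"tz": 0,"rx": 0,"ry": 0,"rz": 0}]'

```text
time: 7.85
eef_pos: [0.5911, 0.2109, 0.1497]
orientation: [-0.099, 3.138, 0.001]
wrist_force: [-3.2, 0.5, 4.2]
finger_gap: 0.0552
grip_force: 28.3
```

Contact with the glass (about 5 N). Opening and lifting away.

>>> apply_moves --deltas '[{"tx": 0,"ty": 0,"tz": 0,"rx": 0,"ry": 0,"rz": 0},{"tx": 0,"ty": 0,"tz": 0,"rx": 0,"ry": 0,"rz": 0},{"tx": 0,"ty": 0,"tz": 0,"rx": 0,"ry": 0,"rz": 0},{"tx": 0,"ty": 0,"tz": 0,"rx": 0,"ry": 0,"rz": 0},{"tx": 0,"ty": 0,"tz": -0.01,"rx": 0,"ry": 0,"rz": 0},{"tx": 0,"ty": 0,"tz": -0.02,"rx": 0,"ry": 0,"rz": 0},{"tx": 0,"ty": 0,"tz": -0.03,"rx": 0,"ry": 0,"rz": 0},{"tx": 0,"ty": 0,"tz": -0.03,"rx": 0,"ry": 0,"rz": 0},{"tx": 0,"ty": 0,"tz": -0.03,"rx": 0,"ry": 0,"rz": 0},{"tx": 0,"ty": 0,"tz": -0.03,"rx": 0,"ry": 0,"rz": 0},{"tx": 0,"ty": 0,"tz": 0,"rx": 0,"ry": 0,"rz": 0}]' --gripper 1.0

```text
time: 8.95
eef_pos: [0.5921, 0.2109, 0.3044]
orientation: [-0.098, 3.132, 0.005]
wrist_force: [-0.0, -0.0, -0.4]
finger_gap: 0.0857
grip_force: 0.0
```

```bash
cat >> h.py <<'E'
def face(T,xp,yp,h,tw=0,off=.054): # tool looking into panel; grasp point at (xp,yp,h) mm; tool y along panel y turned by tw (clockwise seen facing)
    P=T.copy();x,y,z=T[:3,:3].T
    Rm=np.c_[-x,y,-z]@R.from_euler("z",tw).as_matrix()
    P[:3,:3]=Rm;P[:3,3]=pts(T,[xp,yp,h])[0]-Rm[:,2]*off;return P
E
python3 - <<'E'
from h import *
s,f=snap("w4");hsv=cv2.cvtColor(f["img"],cv2.COLOR_RGB2HSV);T=cur(s)
print(s["eef_pos"].round(4),s["joints"].round(2))
for nm,lo,hi,z in(("blue",(100,80,60),(125,255,255),.07),("screen",(5,60,60),(40,255,255),.088)):
  m=cv2.inRange(hsv,lo,hi);n,l,st,c=cv2.connectedComponentsWithStats(m)
  k=1+st[1:,4].argmax();v,u=np.nonzero(l==k);print(nm,st[k],rect(plane(f,np.c_[u,v],[0,0,z])))
P=panelT(np.load("q.npy"))
rows(T,face(P,0,0,150),20)
E
```

```text
[0.5921 0.2109 0.3044] [-0.59  0.43  0.27  1.62 -0.12  1.1   1.34]
blue [ 234  113   92  142 1660] (array([590.7, 211. ]), array([143.6,  84.2]), 3.8)
screen [ 249  130   63  123 6419] (array([591.6, 211.1]), array([118.6,  55.1]), 3.5)
20 rows t [ 0.0069 -0.0217  0.0001] r [ 0.0011 -0.0276  0.0034] | total [ 0.1456 -0.4291  0.0347] [ 0.023 -0.551  0.069]
```

Screen is within 1 mm and 0.3° of the rectangle. On to a view facing the panel.

>>> apply_moves --deltas '[{"tx": 0.007,"ty": -0.0217,"tz": 0,"rx": 0.0011,"ry": -0.0276,"rz": 0.0034},{"tx": 0.007,"ty": -0.0217,"tz": 0,"rx": 0.0011,"ry": -0.0276,"rz": 0.0034},{"tx": 0.007,"ty": -0.0217,"tz": 0,"rx": 0.0011,"ry": -0.0276,"rz": 0.0034},{"tx": 0.007,"ty": -0.0217,"tz": 0,"rx": 0.0011,"ry": -0.0276,"rz": 0.0034},{"tx": 0.007,"ty": -0.0217,"tz": 0,"rx": 0.0011,"ry": -0.0276,"rz": 0.0034},{"tx": 0.007,"ty": -0.0217,"tz": 0,"rx": 0.0011,"ry": -0.0276,"rz": 0.0034},{"tx": 0.007,"ty": -0.0217,"tz": 0,"rx": 0.0011,"ry": -0.0276,"rz": 0.0034},{"tx": 0.007,"ty": -0.0217,"tz": 0,"rx": 0.0011,"ry": -0.0276,"rz": 0.0034},{"tx": 0.007,"ty": -0.0217,"tz": 0,"rx": 0.0011,"ry": -0.0276,"rz": 0.0034},{"tx": 0.007,"ty": -0.0217,"tz": 0,"rx": 0.0011,"ry": -0.0276,"rz": 0.0034},{"tx": 0.007,"ty": -0.0217,"tz": 0,"rx": 0.0011,"ry": -0.0276,"rz": 0.0034},{"tx": 0.007,"ty": -0.0217,"tz": 0,"rx": 0.0011,"ry": -0.0276,"rz": 0.0034},{"tx": 0.007,"ty": -0.0217,"tz": 0,"rx": 0.0011,"ry": -0.0276,"rz": 0.0034},{"tx": 0.007,"ty": -0.0217,"tz": 0,"rx": 0.0011,"ry": -0.0276,"rz": 0.0034},{"tx": 0.007,"ty": -0.0217,"tz": 0,"rx": 0.0011,"ry": -0.0276,"rz": 0.0034},{"tx": 0.007,"ty": -0.0217,"tz": 0,"rx": 0.0011,"ry": -0.0276,"rz": 0.0034},{"tx": 0.007,"ty": -0.0217,"tz": 0,"rx": 0.0011,"ry": -0.0276,"rz": 0.0034},{"tx": 0.007,"ty": -0.0217,"tz": 0,"rx": 0.0011,"ry": -0.0276,"rz": 0.0034},{"tx": 0.007,"ty": -0.0217,"tz": 0,"rx": 0.0011,"ry": -0.0276,"rz": 0.0034},{"tx": 0.007,"ty": -0.0217,"tz": 0,"rx": 0.0011,"ry": -0.0276,"rz": 0.0034}]'

```text
time: 11.0
eef_pos: [0.4696, -0.228, 0.2647]
orientation: [0.01, 2.587, -0.006]
wrist_force: [0.3, 1.2, -0.2]
finger_gap: 0.0854
grip_force: 0.0
```

>>> apply_moves --deltas '[{"tx": 0,"ty": 0,"tz": 0,"rx": 0,"ry": 0,"rz": 0},{"tx": 0,"ty": 0,"tz": 0,"rx": 0,"ry": 0,"rz": 0}]'

```text
time: 11.2
eef_pos: [0.4698, -0.2274, 0.2647]
orientation: [0.011, 2.589, -0.005]
wrist_force: [0.5, 0.3, 0.5]
finger_gap: 0.0852
grip_force: 0.0
```

```bash
python3 - <<'E'
from h import *
s,f=snap("w5");print(s["eef_pos"].round(4),s["joints"].round(2),(cur(s)[:3,:3]@[0,0,1]).round(3))
E
```

```text
[ 0.4698 -0.2274  0.2647] [ 0.15  0.14  0.38  2.19 -0.8   0.44  2.75] [ 0.525 -0.006 -0.851]
```

View pics/w5.png

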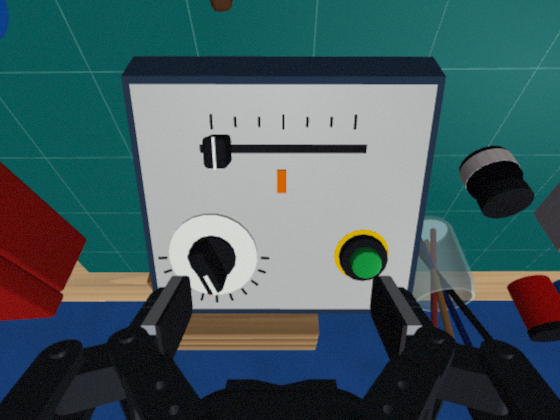

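This face-on view shows the fader at (215,151), marker (281,181), knob (212,258) and button (366,262). Joint 7 is at 2.75, close to its limit, so I turn the tool half round; it's the same grasp.

>>> apply_moves --deltas '[{"tx": 0,"ty": 0,"tz": 0,"rx": 0,"ry": 0,"rz": 0.14},{"tx": 0,"ty": 0,"tz": 0,"rx": 0,"ry": 0,"rz": 0.14},{"tx": 0,"ty": 0,"tz": 0,"rx": 0,"ry": 0,"rz": 0.14},{"tx": 0,"ty": 0,"tz": 0,"rx": 0,"ry": 0,"rz": 0.14},{"tx": 0,"ty": 0,"tz": 0,"rx": 0,"ry": 0,"rz": 0.14},{"tx": 0,"ty": 0,"tz": 0,"rx": 0,"ry": 0,"rz": 0.14},{"tx": 0,"ty": 0,"tz": 0,"rx": 0,"ry": 0,"rz": 0.14},{"tx": 0,"ty": 0,"tz": 0,"rx": 0,"ry": 0,"rz": 0.14},{"tx": 0,"ty": 0,"tz": 0,"rx": 0,"ry": 0,"rz": 0.14},{"tx": 0,"ty": 0,"tz": 0,"rx": 0,"ry": 0,"rz": 0.14},{"tx": 0,"ty": 0,"tz": 0,"rx": 0,"ry": 0,"rz": 0.14},{"tx": 0,"ty": 0,"tz": 0,"rx": 0,"ry": 0,"rz": 0.14},{"tx": 0,"ty": 0,"tz": 0,"rx": 0,"ry": 0,"rz": 0.14},{"tx": 0,"ty": 0,"tz": 0,"rx": 0,"ry": 0,"rz": 0.14},{"tx": 0,"ty": 0,"tz": 0,"rx": 0,"ry": 0,"rz": 0.14},{"tx": 0,"ty": 0,"tz": 0,"rx": 0,"ry": 0,"rz": 0.14},{"tx": 0,"ty": 0,"tz": 0,"rx": 0,"ry": 0,"rz": 0.14},{"tx": 0,"ty": 0,"tz": 0,"rx": 0,"ry": 0,"rz": 0.14},{"tx": 0,"ty": 0,"tz": 0,"rx": 0,"ry": 0,"rz": 0.14},{"tx": 0,"ty": 0,"tz": 0,"rx": 0,"ry": 0,"rz": 0.14}]'

```text
time: 13.25
eef_pos: [0.4707, -0.226, 0.2652]
orientation: [2.894, 0.483, 0.821]
wrist_force: [0.3, -0.2, 0.2]
finger_gap: 0.0854
grip_force: 0.0
```

>>> apply_moves --deltas '[{"tx": 0,"ty": 0,"tz": 0,"rx": 0,"ry": 0,"rz": 0.114},{"tx": 0,"ty": 0,"tz": 0,"rx": 0,"ry": 0,"rz": 0.114},{"tx": 0,"ty": 0,"tz": 0,"rx": 0,"ry": 0,"rz": 0.114},{"tx": 0,"ty": 0,"tz": 0,"rx": 0,"ry": 0,"rz": 0},{"tx": 0,"ty": 0,"tz": 0,"rx": 0,"ry": 0,"rz": 0}]'

```text
time: 13.75
eef_pos: [0.4706, -0.2264, 0.2651]
orientation: [3.018, -0.004, 0.858]
wrist_force: [0.1, -0.2, 0.1]
finger_gap: 0.0853
grip_force: 0.0
```

```bash
python3 - <<'E'
from h import *
s,f=snap("w6");print(s["eef_pos"].round(4),s["orientation"].round(3),s["joints"].round(2),(cur(s)[:3,:3]@[0,0,1]).round(3))
cv2.imwrite("pics/w6.png",cv2.resize(f["img"],(800,600),interpolation=cv2.INTER_CUBIC)[:,:,::-1])
E
```

```text
[ 0.4706 -0.2264  0.2651] [ 3.018 -0.004  0.858] [-0.26  0.18  0.84  2.2  -0.95  0.5  -0.26] [ 0.526 -0.005 -0.85 ]
```

View pics/w6.png

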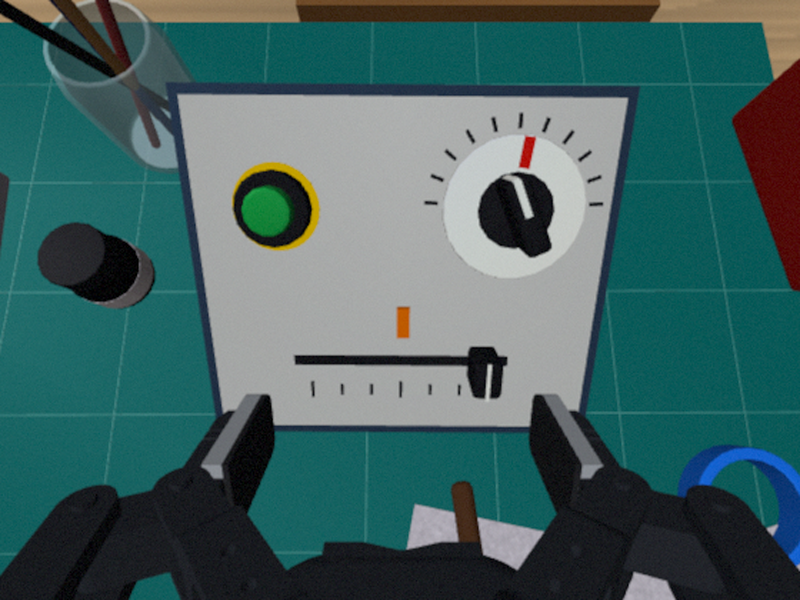

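The wrist view (800×600) shows the fader line at (488,380), the top-face marker at (403,322), the white pointer line from (508,178) to (530,217), the red mark at (528,152) and the button at (266,210). Refining the panel pose from it.

```bash
python3 - <<'E'
from h import *
f=load("w6");hsv=cv2.cvtColor(f["img"],cv2.COLOR_RGB2HSV)
o=lambda u:(np.array(u,float)+.5)*.7-.5
def cen(lo,hi,box):
    u0,v0,u1,v1=[int(x*.7) for x in box];m=cv2.inRange(hsv,lo,hi)[v0:v1,u0:u1];v,u=np.nonzero(m);return np.array([(u.min()+u.max())/2+u0,(v.min()+v.max())/2+v0]),np.array([u.mean()+u0,v.mean()+v0]),len(u)
yel=cen((20,150,100),(32,255,255),(220,150,330,260));gr=cen((45,100,50),(75,255,255),(220,150,330,260))
org=cen((5,150,100),(19,255,255),(380,290,430,350));red1=cen((0,150,100),(4,255,255),(505,120,550,180))
print(yel,gr,org,red1)
C=np.array([[112,130,0],[112,-130,0],[-55,60,0],[-55,-60,0],[45,75,1],[45,75,23]])
U=np.r_[o([[168,84],[637,88],[297,360],[505,361]]),[yel[0]],[gr[0]]]
fn=lambda q:(proj(f,pts(panelT(q),C))-U).ravel()
r=least_squares(fn,np.load("q.npy"));print(r.x.round(4),r.fun.reshape(-1,2).round(1).tolist())
np.save("q2.npy",r.x);T=panelT(r.x)
print("dial c proj (800)",((proj(f,pts(T,[[45,-66,4],[45,-66,0]]))+.5)/.7-.5).round(1))
m=lambda u,h:((plane(f,u,pts(T,[0,0,h])[0],T[:3,2])-T[:3,3])@T[:3,:3]*1000).round(1)
print("marker",m(org[1],4)); red=m(red1[1],5)[0];print("red",red,"ang",np.arctan2(-(red[1]+66),red[0]-45))
print("fader",m(o([[487,365],[488,400]]),31))
p=m(o([[508,178],[530,217]]),39);print("ptr",p,"ang",np.arctan2(-(p[0]-p[1])[1],(p[0]-p[1])[0]))
print("bar tail",m(o([[535,255],[552,246]]),39))
E
```

```text
(array([193., 144.]), array([201.67862969, 138.32463295]), 613) (array([186.5, 147. ]), array([186.32058824, 147.10686275]), 1020) (array([282., 225.]), array([281.5739645, 224.9704142]), 169) (array([369. , 106.5]), array([368.8115942 , 106.07246377]), 138)
[ 0.5833 -0.2272 -0.0134] [[-1.6, -1.4], [2.8, -0.8], [9.9, -0.6], [-10.3, -0.1], [0.0, 1.2], [-0.9, 1.8]]
dial c proj (800) [[514.5 210.6]
 [512.9 209.7]]
marker [[-25.8  -0.8   4. ]]
red [ 77.8 -69.8   5. ] ang 0.11533946120425762
fader [[-42.4 -51.4  31. ]
 [-66.3 -53.7  31. ]]
ptr [[ 65.7 -52.7  39. ]
 [ 46.4 -65.6  39. ]] ang -0.5891973461093314
bar tail [[ 26.5 -70.4  39. ]
 [ 31.5 -78.8  39. ]]
```

```bash
python3 - <<'E'
from h import *
from plant import manip
s=manip.state();T=panelT(np.load("q2.npy"));T0=cur(s)
A=face(T,-55,-52.5,140,np.pi,0);B=face(T,-55,-52.5,92,np.pi,0)
rows(T0,A,8);rows(A,B,1)
E
```

```text
8 rows t [-0.0063  0.0064  0.0081] r [-0.0002  0.0007  0.0012] | total [-0.0501  0.0512  0.0647] [-0.002  0.006  0.01 ]
1 rows t [0.    0.    0.048] r [-0.  0.  0.] | total [0.    0.    0.048] [-0.  0.  0.]
```

>>> apply_moves --deltas '[{"tx": -0.0063,"ty": 0.0064,"tz": 0.0081,"rx": 0,"ry": 0.0007,"rz": 0.0012},{"tx": -0.0063,"ty": 0.0064,"tz": 0.0081,"rx": 0,"ry": 0.0007,"rz": 0.0012},{"tx": -0.0063,"ty": 0.0064,"tz": 0.0081,"rx": 0,"ry": 0.0007,"rz": 0.0012},{"tx": -0.0063,"ty": 0.0064,"tz": 0.0081,"rx": 0,"ry": 0.0007,"rz": 0.0012},{"tx": -0.0063,"ty": 0.0064,"tz": 0.0081,"rx": 0,"ry": 0.0007,"rz": 0.0012},{"tx": -0.0063,"ty": 0.0064,"tz": 0.0081,"rx": 0,"ry": 0.0007,"rz": 0.0012},{"tx": -0.0063,"ty": 0.0064,"tz": 0.0081,"rx": 0,"ry": 0.0007,"rz": 0.0012},{"tx": -0.0063,"ty": 0.0064,"tz": 0.0081,"rx": 0,"ry": 0.0007,"rz": 0.0012},{"tx": 0,"ty": 0,"tz": 0,"rx": 0,"ry": 0,"rz": 0},{"tx": 0,"ty": 0,"tz": 0,"rx": 0,"ry": 0,"rz": 0}]' --gripper 0.5

```text
time: 14.8
eef_pos: [0.461, -0.277, 0.1864]
orientation: [3.018, -0.026, 0.865]
wrist_force: [-0.4, 0.2, -0.1]
finger_gap: 0.0426
grip_force: 0.0
```

```bash
python3 - <<'E'
from h import *
s,f=snap("w7");T=panelT(np.load("q2.npy"));T0=cur(s)
print(((T0[:3,3]-T[:3,3])@T[:3,:3]*1000).round(1))
rows(T0,face(T,-55,-52.5,92,np.pi,0),1)
E
```

```text
[-54.3 -51.4 142.4]
1 rows t [-0.0007  0.0011  0.0504] r [-0.0005  0.001  -0.0039] | total [-0.0007  0.0011  0.0504] [-0.001  0.001 -0.004]
```

View pics/w7.png

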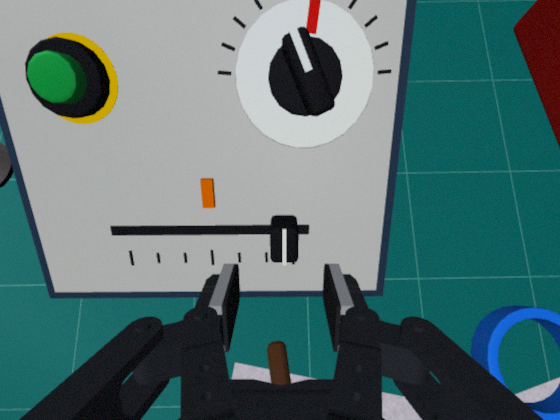

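Wrist view: cap at (284,240) centred between the fingers, marker at (208,193), pointer line from (291,32) to (308,70). Descending and gripping the fader.

>>> apply_moves --deltas '[{"tx": 0,"ty": 0.001,"tz": 0.01,"rx": 0,"ry": 0,"rz": -0.004},{"tx": 0,"ty": 0,"tz": 0.01,"rx": 0,"ry": 0,"rz": 0},{"tx": 0,"ty": 0,"tz": 0.01,"rx": 0,"ry": 0,"rz": 0},{"tx": 0,"ty": 0,"tz": 0.01,"rx": 0,"ry": 0,"rz": 0},{"tx": 0,"ty": 0,"tz": 0.01,"rx": 0,"ry": 0,"rz": 0},{"tx": 0,"ty": 0,"tz": 0,"rx": 0,"ry": 0,"rz": 0}]'

```text
time: 15.45
eef_pos: [0.4886, -0.2766, 0.1432]
orientation: [3.018, -0.015, 0.864]
wrist_force: [-0.4, -0.9, -0.0]
finger_gap: 0.0423
grip_force: 0.0
```

>>> apply_moves --deltas '[{"tx": 0,"ty": 0,"tz": 0,"rx": 0,"ry": 0,"rz": 0},{"tx": 0,"ty": 0,"tz": 0,"rx": 0,"ry": 0,"rz": 0},{"tx": 0,"ty": 0,"tz": 0,"rx": 0,"ry": 0,"rz": 0},{"tx": 0,"ty": 0,"tz": 0,"rx": 0,"ry": 0,"rz": 0},{"tx": 0,"ty": 0,"tz": 0,"rx": 0,"ry": 0,"rz": 0},{"tx": 0,"ty": 0,"tz": 0,"rx": 0,"ry": 0,"rz": 0}]' --gripper 0.1 --grip_force 20

```text
time: 16.05
eef_pos: [0.488, -0.2776, 0.1443]
orientation: [3.017, -0.018, 0.866]
wrist_force: [-4.3, 2.0, 6.3]
finger_gap: 0.0172
grip_force: 24.3
```

```bash
python3 - <<'E'
from h import *
s,f=snap("w8");T=panelT(np.load("q2.npy"));T0=cur(s)
print(((T0[:3,3]-T[:3,3])@T[:3,:3]*1000).round(1),s["wrist_force"].round(1))
# marker from all wrist frames
for n in("w6","w7","w8"):
    f=load(n);m=cv2.inRange(cv2.cvtColor(f["img"],cv2.COLOR_RGB2HSV),(5,170,120),(17,255,255));k,l,st,c=cv2.connectedComponentsWithStats(m)
    for i in range(1,k):
        if st[i,4]>60:
            p=((plane(f,c[i],pts(T,[0,0,4])[0],T[:3,2])-T[:3,3])@T[:3,:3]*1000)[0];print(n,st[i,4],c[i].round(1),p.round(1))
f=load("w7");m=lambda u,h:((plane(f,u,pts(T,[0,0,h])[0],T[:3,2])-T[:3,3])@T[:3,:3]*1000).round(1)
print("fader",m([[284.5,231],[284.5,261]],31));p=m([[291,32],[309,70]],39);d=p[0]-p[1];print("ptr",p,np.arctan2(-d[1],d[0]))
A=face(T,-55,-.9,0,np.pi,0)
rows(T0,face(T,-54.3,-.9,((T0[:3,3]-T[:3,3])@T[:3,:3]*1000)[2],np.pi,0),1)
E
```

```text
[-53.8 -51.7  92.5] [-4.3  2.   6.3]
w6 167 [281.5 225.1] [-25.9  -0.8   4. ]
w7 331 [207.3 192.7] [-26.3  -1.2   4. ]
w8 547 [186.  217.9] [-26.   -1.1   4. ]
fader [[-43.5 -53.4  31. ]
 [-64.2 -53.3  31. ]]
ptr [[ 63.3 -56.5  39. ]
 [ 46.5 -65.6  39. ]] -0.4964227534048817
1 rows t [-0.0005 -0.0508  0.    ] r [-0.0009  0.0004  0.0009] | total [-0.0005 -0.0508  0.    ] [-0.001  0.     0.001]
```

>>> apply_moves --deltas '[{"tx": 0,"ty": -0.002,"tz": 0,"rx": 0,"ry": 0,"rz": 0},{"tx": 0,"ty": -0.005,"tz": 0,"rx": 0,"ry": 0,"rz": 0},{"tx": 0,"ty": -0.005,"tz": 0,"rx": 0,"ry": 0,"rz": 0},{"tx": 0,"ty": -0.005,"tz": 0,"rx": 0,"ry": 0,"rz": 0},{"tx": 0,"ty": -0.005,"tz": 0,"rx": 0,"ry": 0,"rz": 0},{"tx": 0,"ty": -0.005,"tz": 0,"rx": 0,"ry": 0,"rz": 0},{"tx": 0,"ty": -0.005,"tz": 0,"rx": 0,"ry": 0,"rz": 0},{"tx": 0,"ty": -0.005,"tz": 0,"rx": 0,"ry": 0,"rz": 0},{"tx": 0,"ty": -0.005,"tz": 0,"rx": 0,"ry": 0,"rz": 0},{"tx": 0,"ty": -0.005,"tz": 0,"rx": 0,"ry": 0,"rz": 0},{"tx": 0,"ty": -0.003,"tz": 0,"rx": 0,"ry": 0,"rz": 0},{"tx": 0,"ty": -0.002,"tz": 0,"rx": 0,"ry": 0,"rz": 0},{"tx": 0,"ty": 0,"tz": 0,"rx": 0,"ry": 0,"rz": 0},{"tx": 0,"ty": 0,"tz": 0,"rx": 0,"ry": 0,"rz": 0}]'

```text
time: 17.5
eef_pos: [0.4893, -0.2288, 0.1505]
orientation: [-3.018, 0.014, -0.839]
wrist_force: [4.9, 0.0, -24.0]
finger_gap: 0.0172
grip_force: 20.8
```

```bash
python3 - <<'E'
from h import *
s,f=snap("w9");T=panelT(np.load("q2.npy"));T0=cur(s);tp=((T0[:3,3]-T[:3,3])@T[:3,:3]*1000)
print(tp.round(1),s["wrist_force"].round(1),s["finger_gap"])
hsv=cv2.cvtColor(f["img"],cv2.COLOR_RGB2HSV)
pj=proj(f,pts(T,[[-55,tp[1],31],[-45,tp[1],31],[-27,-1.1,4]]));print(pj.round(1))
m=cv2.inRange(hsv,(5,170,120),(17,255,255));v,u=np.nonzero(m);print("marker px",u.mean(),v.mean(),len(u))
u0,v0=pj[0].round().astype(int)
for v in range(v0-24,v0+18,4): print(v,f["img"][v,u0-16:u0+17].mean(1).astype(int).tolist())
E
```

```text
[-49.9  -2.8  97.4] [  4.9   0.  -24. ] 0.017191798270507746
[[283.2 293. ]
 [283.3 275.4]
 [280.4 220.7]]
marker px 280.5 219.0 490
269 [18, 23, 20, 6, 16, 11, 16, 9, 22, 13, 16, 44, 57, 55, 55, 55, 45, 27, 13, 8, 19, 18, 14, 8, 16, 16, 14, 3, 17, 13, 11, 6, 14]
273 [17, 14, 21, 21, 22, 15, 23, 13, 14, 20, 22, 114, 172, 184, 182, 182, 139, 65, 20, 23, 11, 14, 14, 21, 16, 17, 18, 10, 15, 8, 0, 20, 21]
277 [19, 24, 21, 23, 16, 21, 22, 20, 24, 17, 15, 112, 169, 183, 185, 182, 141, 66, 17, 14, 13, 21, 23, 12, 19, 23, 12, 21, 18, 9, 6, 4, 12]
281 [10, 18, 20, 16, 13, 14, 16, 22, 14, 21, 18, 116, 168, 183, 184, 184, 141, 67, 22, 16, 16, 20, 24, 19, 22, 21, 11, 19, 15, 6, 6, 11, 9]
285 [17, 17, 20, 12, 20, 15, 19, 20, 22, 21, 20, 114, 169, 183, 182, 184, 141, 64, 14, 16, 16, 12, 18, 13, 8, 22, 13, 16, 14, 10, 5, 9, 17]
289 [26, 9, 12, 18, 17, 12, 20, 24, 14, 11, 20, 115, 172, 183, 185, 182, 138, 67, 18, 21, 14, 13, 20, 21, 17, 19, 20, 15, 16, 18, 6, 15, 17]
293 [10, 21, 15, 18, 21, 16, 12, 20, 11, 18, 21, 115, 169, 184, 186, 185, 139, 63, 17, 14, 16, 12, 23, 12, 18, 18, 14, 8, 10, 15, 6, 10, 11]
297 [17, 20, 15, 11, 6, 13, 16, 19, 13, 12, 17, 80, 157, 183, 182, 182, 137, 63, 13, 11, 14, 20, 8, 13, 24, 14, 13, 22, 13, 6, 2, 8, 8]
301 [25, 17, 10, 21, 22, 13, 24, 6, 17, 18, 14, 81, 159, 183, 183, 183, 138, 64, 21, 19, 21, 19, 13, 19, 21, 16, 6, 9, 12, 10, 5, 19, 10]
305 [17, 13, 17, 21, 16, 22, 19, 20, 14, 16, 16, 81, 159, 181, 184, 183, 137, 67, 14, 19, 12, 15, 15, 16, 13, 16, 22, 11, 22, 9, 44, 35, 23]
309 [125, 98, 84, 69, 54, 57, 60, 59, 60, 58, 55, 99, 162, 180, 181, 180, 146, 86, 54, 55, 58, 60, 58, 57, 57, 58, 75, 102, 118, 145, 152, 118, 50]
```

>>> apply_moves --deltas '[{"tx": 0,"ty": 0,"tz": 0,"rx": 0,"ry": 0,"rz": 0},{"tx": 0,"ty": 0,"tz": 0,"rx": 0,"ry": 0,"rz": 0},{"tx": 0,"ty": 0,"tz": 0,"rx": 0,"ry": 0,"rz": 0},{"tx": 0,"ty": 0,"tz": -0.015,"rx": 0,"ry": 0,"rz": 0},{"tx": 0,"ty": 0,"tz": -0.015,"rx": 0,"ry": 0,"rz": 0},{"tx": 0,"ty": 0,"tz": -0.015,"rx": 0,"ry": 0,"rz": 0},{"tx": 0,"ty": 0,"tz": 0,"rx": 0,"ry": 0,"rz": 0},{"tx": 0,"ty": 0,"tz": 0,"rx": 0,"ry": 0,"rz": 0}]' --gripper 0.5

```text
time: 18.35
eef_pos: [0.4678, -0.2304, 0.1914]
orientation: [-3.02, 0.014, -0.847]
wrist_force: [-0.3, -0.3, -0.4]
finger_gap: 0.0427
grip_force: 0.0
```

```bash
python3 - <<'E'
from h import *
s,f=snap("w10");T=panelT(np.load("q2.npy"));T0=cur(s);tp=((T0[:3,3]-T[:3,3])@T[:3,:3]*1000)
print(s["joints"].round(3),tp.round(1),s["wrist_force"].round(1),(T[:3,:3].T@T0[:3,:3]).round(3).tolist())
hsv=cv2.cvtColor(f["img"],cv2.COLOR_RGB2HSV);mm=lambda u,h:((plane(f,u,pts(T,[0,0,h])[0],T[:3,2])-T[:3,3])@T[:3,:3]*1000).round(1)
m=cv2.inRange(hsv,(5,170,120),(17,255,255));v,u=np.nonzero(m);print("marker px",u.mean(),v.mean(),len(u),mm([u.mean(),v.mean()],4))
u0,v0=proj(f,pts(T,[-55,-1,31]))[0].round().astype(int);print(u0,v0)
for v in (v0-8,v0,v0+8):
    r=f["img"][v,u0-8:u0+9].mean(1)-40;r=r.clip(0);uc=(r*np.arange(u0-8,u0+9)).sum()/r.sum();print(v,uc,r.max(),mm([uc,v],31))
# red
m=cv2.inRange(hsv,(0,150,100),(4,255,255))|cv2.inRange(hsv,(176,150,100),(180,255,255));k,l,st,c=cv2.connectedComponentsWithStats(m)
for i in range(1,k):
    if st[i,4]>40: print("red?",st[i].tolist(),mm(c[i],4.5))
cv2.imwrite("pics/w10k.png",cv2.resize(f["img"][:150,280:480],(800,600),interpolation=cv2.INTER_CUBIC)[:,:,::-1])
print(proj(f,pts(T,[[45,-66,4],[45,-66,39]])))
E
```

```text
[ 0.576  0.279 -0.067  2.231 -1.036  0.284 -0.107] [-46.5  -4.8 143.4] [-0.3 -0.3 -0.4] [[1.0, 0.001, -0.012], [0.001, -1.0, 0.01], [-0.012, -0.01, -1.0]]
marker px 278.0 200.5 308 [[-26.1  -1.2   4. ]]
277 257
249 278.0898815931109 153.0 [[-49.7  -1.7  31. ]]
257 278.0610151187905 152.66666666666666 [[-55.4  -1.6  31. ]]
265 278.08658471405664 156.0 [[-61.1  -1.6  31. ]]
red? [390, 11, 16, 33, 299] [[ 78.5 -70.    4.5]]
[[383.95115043  89.58964811]
 [404.53172489  87.6048937 ]]
```

Fader is level with the marker to 0.4 mm. Now I'll measure the knob more carefully: the dial circle, the red angle and the pointer line.

```bash
python3 - <<'E'
from h import *
T=panelT(np.load("q2.npy"))
for nm in("w6","w7","w10"):
    f=load(nm);im=f["img"].astype(float);hsv=cv2.cvtColor(f["img"],cv2.COLOR_RGB2HSV)
    mm=lambda u,h:((plane(f,u,pts(T,[0,0,h])[0],T[:3,2])-T[:3,3])@T[:3,:3]*1000)
    # rectify dial plane at 5 px/mm
    gx,gy=np.meshgrid(np.arange(-60,60,.25),np.arange(-60,60,.25))
    def rectify(h):
        P=np.c_[45-gy.ravel(),-66-gx.ravel(),np.full(gx.size,h)];uv=proj(f,pts(T,P)).astype(np.float32).reshape(*gx.shape,2)
        return cv2.remap(f["img"],uv[...,0],uv[...,1],cv2.INTER_LINEAR)
    I=rectify(4);g=cv2.GaussianBlur(cv2.cvtColor(I,cv2.COLOR_RGB2GRAY),(5,5),1)
    ed=[]
    for a in np.arange(0,2*np.pi,.03):
        r=np.arange(35,50,.25);px=240+4*r*np.sin(a);py=240-4*r*np.cos(a)
        p=cv2.remap(g,px.astype(np.float32)[None],py.astype(np.float32)[None],cv2.INTER_LINEAR)[0].astype(float)
        d=p[:-6]-p[6:];i=d.argmax()
        if d[i]>15 and p[max(0,i-4)]>150: ed.append([r[i+3]*np.cos(a),-r[i+3]*np.sin(a)])
    ed=np.array(ed);q=least_squares(lambda q:np.hypot(ed[:,0]-q[0],ed[:,1]-q[1])-q[2],[0,0,42],loss="soft_l1",f_scale=.5).x if len(ed)>10 else [0,0,0]
    h=cv2.cvtColor(I,cv2.COLOR_RGB2HSV);m=cv2.inRange(h,(0,120,90),(4,255,255))|cv2.inRange(h,(176,120,90),(180,255,255))
    v,u=np.nonzero(m);rx=-(v.mean()-240)/4;ry=-(u.mean()-240)/4
    print(nm,"dial c,r",np.round(q,1),len(ed),"red",round(rx,1),round(ry,1),"ang",round(np.arctan2(-(ry-q[1]),rx-q[0]),3))
    # pointer line on top
    J=rectify(39);hh=cv2.cvtColor(J,cv2.COLOR_RGB2HSV);w=cv2.inRange(hh,(0,0,120),(180,60,255));dk=cv2.inRange(cv2.cvtColor(J,cv2.COLOR_RGB2GRAY),0,60)
    n,l,st,c=cv2.connectedComponentsWithStats(w)
    for i in range(1,n):
        if 150<st[i,4]<3000 and np.hypot(*(c[i]-240))<120:
            v,u=np.nonzero(l==i);e=cv2.fitLine(np.c_[u,v].astype(np.float32),cv2.DIST_L2,0,.01,.01).ravel();e=e*np.sign(-e[1]);
            print("  line",st[i,4],(c[i]-240)/4,"ang",round(float(np.arctan2(e[0],-e[1])),3))
E
```

```text
w6 dial c,r [ 0.8  0.4 41.5] 204 red 32.7 -4.0 ang 0.136
w7 dial c,r [ 0.9  0.4 41.5] 204 red 32.8 -3.9 ang 0.135
w10 dial c,r [ 1.   0.3 41.6] 207 red 33.5 -4.1 ang 0.134
```

```bash
python3 - <<'E'
from h import *
from plant import manip
s=manip.state();T=panelT(np.load("q2.npy"));T0=cur(s)
A=face(T,45.9,-65.6,145,np.pi-.53,0)
rows(T0,A,14)
E
```

```text
14 rows t [ 0.0054  0.0059 -0.0002] r [-0.0009  0.0007 -0.0378] | total [ 0.0926  0.0609 -0.0038] [-0.013  0.01  -0.529]
```

>>> apply_moves --deltas '[{"tx": 0.0054,"ty": 0.0059,"tz": -0.0002,"rx": -0.0009,"ry": 0.0007,"rz": -0.0378},{"tx": 0.0054,"ty": 0.0059,"tz": -0.0002,"rx": -0.0009,"ry": 0.0007,"rz": -0.0378},{"tx": 0.0054,"ty": 0.0059,"tz": -0.0002,"rx": -0.0009,"ry": 0.0007,"rz": -0.0378},{"tx": 0.0054,"ty": 0.0059,"tz": -0.0002,"rx": -0.0009,"ry": 0.0007,"rz": -0.0378},{"tx": 0.0054,"ty": 0.0059,"tz": -0.0002,"rx": -0.0009,"ry": 0.0007,"rz": -0.0378},{"tx": 0.0054,"ty": 0.0059,"tz": -0.0002,"rx": -0.0009,"ry": 0.0007,"rz": -0.0378},{"tx": 0.0054,"ty": 0.0059,"tz": -0.0002,"rx": -0.0009,"ry": 0.0007,"rz": -0.0378},{"tx": 0.0054,"ty": 0.0059,"tz": -0.0002,"rx": -0.0009,"ry": 0.0007,"rz": -0.0378},{"tx": 0.0054,"ty": 0.0059,"tz": -0.0002,"rx": -0.0009,"ry": 0.0007,"rz": -0.0378},{"tx": 0.0054,"ty": 0.0059,"tz": -0.0002,"rx": -0.0009,"ry": 0.0007,"rz": -0.0378},{"tx": 0.0054,"ty": 0.0059,"tz": -0.0002,"rx": -0.0009,"ry": 0.0007,"rz": -0.0378},{"tx": 0.0054,"ty": 0.0059,"tz": -0.0002,"rx": -0.0009,"ry": 0.0007,"rz": -0.0378},{"tx": 0.0054,"ty": 0.0059,"tz": -0.0002,"rx": -0.0009,"ry": 0.0007,"rz": -0.0378},{"tx": 0.0054,"ty": 0.0059,"tz": -0.0002,"rx": -0.0009,"ry": 0.0007,"rz": -0.0378},{"tx": 0,"ty": 0,"tz": 0,"rx": 0,"ry": 0,"rz": 0},{"tx": 0,"ty": 0,"tz": 0,"rx": 0,"ry": 0,"rz": 0}]'

```text
time: 20.0
eef_pos: [0.5439, -0.2924, 0.2414]
orientation: [2.791, 0.737, 0.798]
wrist_force: [-0.3, -0.0, 0.7]
finger_gap: 0.0433
grip_force: 0.0
```

```bash
cat >> h.py <<'E'
def rel(s,T):
    T0=cur(s);p=((T0[:3,3]-T[:3,3])@T[:3,:3]*1000).round(1);M=T[:3,:3].T@T0[:3,:3]
    print("panel pos",p,"knob-equiv tw",round(float(np.arctan2(-M[1,0],M[0,0])),3),"zaxis",M[:,2].round(3),"F",s["wrist_force"].round(1),"tq",s["ft_torque"].round(2),"gap",round(float(s["finger_gap"]),4),"q",s["joints"].round(2))
E
python3 - <<'E'
from h import *
from plant import manip
s=manip.state();T=panelT(np.load("q2.npy"));T0=cur(s);rel(s,T)
rows(T0,face(T,45.9,-65.6,98,np.pi-.53,0),1)
E
```

```text
panel pos [ 45.3 -65.7 145. ] knob-equiv tw -0.529 zaxis [-0.001  0.001 -1.   ] F [-0.3 -0.   0.7] tq [-0.04  0.59 -0.  ] gap 0.0433 q [ 0.55  0.34 -0.01  1.99 -0.72  0.42  0.09]
1 rows t [0.0006 0.0002 0.047 ] r [-0.0012  0.0005 -0.0006] | total [0.0006 0.0002 0.047 ] [-0.001  0.001 -0.001]
```

>>> apply_moves --deltas '[{"tx": 0,"ty": 0,"tz": 0.01,"rx": 0,"ry": 0,"rz": 0},{"tx": 0,"ty": 0,"tz": 0.01,"rx": 0,"ry": 0,"rz": 0},{"tx": 0,"ty": 0,"tz": 0.01,"rx": 0,"ry": 0,"rz": 0},{"tx": 0,"ty": 0,"tz": 0.01,"rx": 0,"ry": 0,"rz": 0},{"tx": 0,"ty": 0,"tz": 0.007,"rx": 0,"ry": 0,"rz": 0},{"tx": 0,"ty": 0,"tz": 0,"rx": 0,"ry": 0,"rz": 0}]'

```text
time: 20.6
eef_pos: [0.569, -0.2925, 0.2004]
orientation: [2.792, 0.737, 0.797]
wrist_force: [-0.1, 0.7, 0.2]
finger_gap: 0.0426
grip_force: 0.0
```

>>> apply_moves --deltas '[{"tx": 0,"ty": 0,"tz": 0,"rx": 0,"ry": 0,"rz": 0},{"tx": 0,"ty": 0,"tz": 0,"rx": 0,"ry": 0,"rz": 0},{"tx": 0,"ty": 0,"tz": 0,"rx": 0,"ry": 0,"rz": 0},{"tx": 0,"ty": 0,"tz": 0,"rx": 0,"ry": 0,"rz": 0},{"tx": 0,"ty": 0,"tz": 0,"rx": 0,"ry": 0,"rz": 0},{"tx": 0,"ty": 0,"tz": 0,"rx": 0,"ry": 0,"rz": 0}]' --gripper 0.08 --grip_force 20

```text
time: 21.2
eef_pos: [0.5686, -0.2928, 0.2019]
orientation: [2.79, 0.737, 0.798]
wrist_force: [-6.1, 2.3, 4.7]
finger_gap: 0.0136
grip_force: 23.1
```

```bash
python3 - <<'E'
from h import *
from plant import manip
rel(manip.state(),panelT(np.load("q2.npy")))
E
```

```text
panel pos [ 45.3 -65.9  98.4] knob-equiv tw -0.53 zaxis [-0.001  0.    -1.   ] F [-6.1  2.3  4.7] tq [0.26 1.21 0.2 ] gap 0.0136 q [ 0.57  0.43 -0.06  1.96 -0.77  0.35  0.15]
```

>>> apply_moves --deltas '[{"tx": 0,"ty": 0,"tz": 0,"rx": 0,"ry": 0,"rz": 0.0475},{"tx": 0,"ty": 0,"tz": 0,"rx": 0,"ry": 0,"rz": 0.0475},{"tx": 0,"ty": 0,"tz": 0,"rx": 0,"ry": 0,"rz": 0.0475},{"tx": 0,"ty": 0,"tz": 0,"rx": 0,"ry": 0,"rz": 0.0475},{"tx": 0,"ty": 0,"tz": 0,"rx": 0,"ry": 0,"rz": 0.0475},{"tx": 0,"ty": 0,"tz": 0,"rx": 0,"ry": 0,"rz": 0.0475},{"tx": 0,"ty": 0,"tz": 0,"rx": 0,"ry": 0,"rz": 0.0475}]'

```text
time: 21.9
eef_pos: [0.5686, -0.2929, 0.2019]
orientation: [2.954, 0.269, 0.846]
wrist_force: [-5.1, 0.9, 3.1]
finger_gap: 0.0137
grip_force: 23.0
```

```bash
python3 - <<'E'
from h import *
from plant import manip
rel(manip.state(),panelT(np.load("q2.npy")))
E
```

```text
panel pos [ 45.3 -65.9  98.4] knob-equiv tw -0.195 zaxis [-0.001  0.    -1.   ] F [-5.1  0.9  3.1] tq [0.16 1.24 0.21] gap 0.0137 q [ 0.5   0.43  0.02  1.96 -0.85  0.37 -0.13]
```

Tracking well; the other half follows.

>>> apply_moves --deltas '[{"tx": 0,"ty": 0,"tz": 0,"rx": 0,"ry": 0,"rz": 0.0475},{"tx": 0,"ty": 0,"tz": 0,"rx": 0,"ry": 0,"rz": 0.0475},{"tx": 0,"ty": 0,"tz": 0,"rx": 0,"ry": 0,"rz": 0.0475},{"tx": 0,"ty": 0,"tz": 0,"rx": 0,"ry": 0,"rz": 0.0475},{"tx": 0,"ty": 0,"tz": 0,"rx": 0,"ry": 0,"rz": 0.0475},{"tx": 0,"ty": 0,"tz": 0,"rx": 0,"ry": 0,"rz": 0.0475},{"tx": 0,"ty": 0,"tz": 0,"rx": 0,"ry": 0,"rz": 0.045},{"tx": 0,"ty": 0,"tz": 0,"rx": 0,"ry": 0,"rz": 0},{"tx": 0,"ty": 0,"tz": 0,"rx": 0,"ry": 0,"rz": 0}]'

```text
time: 22.8
eef_pos: [0.5686, -0.293, 0.2019]
orientation: [-2.98, 0.219, -0.856]
wrist_force: [-6.0, 1.1, 3.6]
finger_gap: 0.0133
grip_force: 22.9
```

>>> apply_moves --deltas '[{"tx": 0,"ty": 0,"tz": 0,"rx": 0,"ry": 0,"rz": 0},{"tx": 0,"ty": 0,"tz": 0,"rx": 0,"ry": 0,"rz": 0},{"tx": 0,"ty": 0,"tz": 0,"rx": 0,"ry": 0,"rz": 0},{"tx": 0,"ty": 0,"tz": 0,"rx": 0,"ry": 0,"rz": 0},{"tx": 0,"ty": 0,"tz": -0.015,"rx": 0,"ry": 0,"rz": 0},{"tx": 0,"ty": 0,"tz": -0.02,"rx": 0,"ry": 0,"rz": 0},{"tx": 0,"ty": 0,"tz": -0.02,"rx": 0,"ry": 0,"rz": 0},{"tx": -0.02,"ty": 0,"tz": -0.01,"rx": 0,"ry": 0,"rz": 0},{"tx": -0.02,"ty": 0,"tz": 0,"rx": 0,"ry": 0,"rz": 0},{"tx": -0.02,"ty": 0,"tz": 0,"rx": 0,"ry": 0,"rz": 0},{"tx": 0,"ty": 0,"tz": 0,"rx": 0,"ry": 0,"rz": 0},{"tx": 0,"ty": 0,"tz": 0,"rx": 0,"ry": 0,"rz": 0}]' --gripper 0.5

```text
time: 24.0
eef_pos: [0.484, -0.2841, 0.2262]
orientation: [-2.98, 0.219, -0.857]
wrist_force: [0.9, -0.2, 0.3]
finger_gap: 0.043
grip_force: 0.0
```

```bash
python3 - <<'E'
from h import *
s,f=snap("w11");T=panelT(np.load("q2.npy"));rel(s,T)
u,v=proj(f,pts(T,[45.9,-65.6,10]))[0].astype(int);print(u,v)
u0=max(0,min(360,u-100));v0=max(0,min(270,v-75));print(u0,v0)
cv2.imwrite("pics/w11k.png",cv2.resize(f["img"][v0:v0+150,u0:u0+200],(800,600),interpolation=cv2.INTER_CUBIC)[:,:,::-1])
E
```

```text
panel pos [-13.6 -58.3 163.9] knob-equiv tw 0.133 zaxis [-0. -0. -1.] F [ 0.9 -0.2  0.3] tq [-0.    0.58  0.03] gap 0.043 q [ 0.5   0.28  0.12  2.12 -0.93  0.42 -0.31]
280 141
180 66
```

View pics/w11k.png

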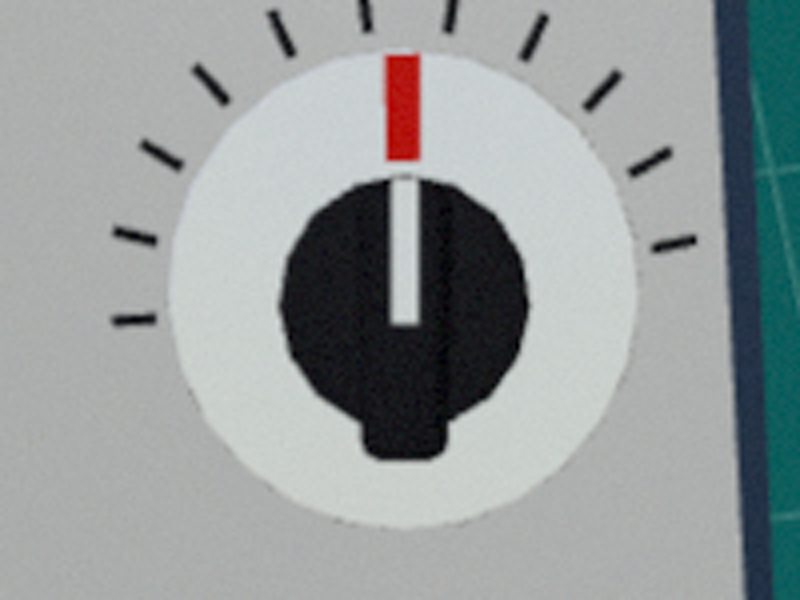

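The pointer line (403,180)-(403,325) is in line with the red mark at (403,107). Now the button.

```bash
python3 - <<'E'
from h import *
from plant import manip
s=manip.state();T=panelT(np.load("q2.npy"));T0=cur(s)
rows(T0,face(T,45.6,75.4,130,np.pi,0),16)
E
```

```text
16 rows t [ 0.0031 -0.0086  0.0021] r [-0.     -0.     -0.0083] | total [ 0.0406 -0.1402  0.0337] [-0.    -0.    -0.133]
```

>>> apply_moves --deltas '[{"tx": 0.0031,"ty": -0.0086,"tz": 0.0021,"rx": 0,"ry": 0,"rz": -0.0083},{"tx": 0.0031,"ty": -0.0086,"tz": 0.0021,"rx": 0,"ry": 0,"rz": -0.0083},{"tx": 0.0031,"ty": -0.0086,"tz": 0.0021,"rx": 0,"ry": 0,"rz": -0.0083},{"tx": 0.0031,"ty": -0.0086,"tz": 0.0021,"rx": 0,"ry": 0,"rz": -0.0083},{"tx": 0.0031,"ty": -0.0086,"tz": 0.0021,"rx": 0,"ry": 0,"rz": -0.0083},{"tx": 0.0031,"ty": -0.0086,"tz": 0.0021,"rx": 0,"ry": 0,"rz": -0.0083},{"tx": 0.0031,"ty": -0.0086,"tz": 0.0021,"rx": 0,"ry": 0,"rz": -0.0083},{"tx": 0.0031,"ty": -0.0086,"tz": 0.0021,"rx": 0,"ry": 0,"rz": -0.0083},{"tx": 0.0031,"ty": -0.0086,"tz": 0.0021,"rx": 0,"ry": 0,"rz": -0.0083},{"tx": 0.0031,"ty": -0.0086,"tz": 0.0021,"rx": 0,"ry": 0,"rz": -0.0083},{"tx": 0.0031,"ty": -0.0086,"tz": 0.0021,"rx": 0,"ry": 0,"rz": -0.0083},{"tx": 0.0031,"ty": -0.0086,"tz": 0.0021,"rx": 0,"ry": 0,"rz": -0.0083},{"tx": 0.0031,"ty": -0.0086,"tz": 0.0021,"rx": 0,"ry": 0,"rz": -0.0083},{"tx": 0.0031,"ty": -0.0086,"tz": 0.0021,"rx": 0,"ry": 0,"rz": -0.0083},{"tx": 0.0031,"ty": -0.0086,"tz": 0.0021,"rx": 0,"ry": 0,"rz": -0.0083},{"tx": 0.0031,"ty": -0.0086,"tz": 0.0021,"rx": 0,"ry": 0,"rz": -0.0083},{"tx": 0,"ty": 0,"tz": 0,"rx": 0,"ry": 0,"rz": 0},{"tx": 0,"ty": 0,"tz": 0,"rx": 0,"ry": 0,"rz": 0}]' --gripper 0

```text
time: 25.85
eef_pos: [0.5538, -0.1508, 0.2282]
orientation: [3.017, -0.019, 0.865]
wrist_force: [-0.3, -0.5, 0.1]
finger_gap: 0.0002
grip_force: 0.0
```

```bash
python3 - <<'E'
from h import *
from plant import manip
s=manip.state();T=panelT(np.load("q2.npy"));rel(s,T);rows(cur(s),face(T,45.6,75.4,109,np.pi,0),1)
E
```

```text
panel pos [ 45.   76.  129.5] knob-equiv tw -0.0 zaxis [-0.001  0.001 -1.   ] F [-0.3 -0.5  0.1] tq [ 0.01  0.56 -0.02] gap 0.0002 q [ 0.13  0.27  0.16  2.13 -0.74  0.27 -0.64]
1 rows t [0.0006 0.0006 0.0205] r [-0.0007  0.001   0.0004] | total [0.0006 0.0006 0.0205] [-0.001  0.001  0.   ]
```

>>> apply_moves --deltas '[{"tx": 0,"ty": 0,"tz": 0.006,"rx": 0,"ry": 0,"rz": 0},{"tx": 0,"ty": 0,"tz": 0.006,"rx": 0,"ry": 0,"rz": 0},{"tx": 0,"ty": 0,"tz": 0.006,"rx": 0,"ry": 0,"rz": 0},{"tx": 0,"ty": 0,"tz": 0.004,"rx": 0,"ry": 0,"rz": 0},{"tx": 0,"ty": 0,"tz": 0.004,"rx": 0,"ry": 0,"rz": 0},{"tx": 0,"ty": 0,"tz": 0.003,"rx": 0,"ry": 0,"rz": 0},{"tx": 0,"ty": 0,"tz": 0,"rx": 0,"ry": 0,"rz": 0}]'

```text
time: 26.55
eef_pos: [0.5692, -0.1511, 0.2032]
orientation: [3.017, -0.02, 0.865]
wrist_force: [0.0, -0.2, 0.7]
finger_gap: 0.0002
grip_force: 0.0
```

```bash
python3 - <<'E'
from h import *
from plant import manip
rel(manip.state(),panelT(np.load("q2.npy")))
E
```

```text
panel pos [ 44.8  75.8 100.2] knob-equiv tw 0.0 zaxis [-0.001  0.001 -1.   ] F [ 0.  -0.2  0.7] tq [-0.01  0.64  0.01] gap 0.0002 q [ 0.18  0.34  0.1   2.11 -0.83  0.22 -0.56]
```

>>> apply_moves --deltas '[{"tx": 0,"ty": 0,"tz": 0.002,"rx": 0,"ry": 0,"rz": 0},{"tx": 0,"ty": 0,"tz": 0.002,"rx": 0,"ry": 0,"rz": 0},{"tx": 0,"ty": 0,"tz": 0.002,"rx": 0,"ry": 0,"rz": 0},{"tx": 0,"ty": 0,"tz": 0.002,"rx": 0,"ry": 0,"rz": 0},{"tx": 0,"ty": 0,"tz": 0.002,"rx": 0,"ry": 0,"rz": 0},{"tx": 0,"ty": 0,"tz": 0,"rx": 0,"ry": 0,"rz": 0}]'

```text
time: 27.15
eef_pos: [0.5746, -0.1512, 0.195]
orientation: [3.017, -0.02, 0.865]
wrist_force: [-1.9, -0.3, 5.0]
finger_gap: 0.0001
grip_force: 2.3
```

```bash
python3 - <<'E'
from h import *
from plant import manip
rel(manip.state(),panelT(np.load("q2.npy")))
E
```

```text
panel pos [45.1 75.8 90.4] knob-equiv tw 0.0 zaxis [-0.001  0.001 -1.   ] F [-1.9 -0.3  5. ] tq [0.12 0.38 0.09] gap 0.0001 q [ 0.18  0.36  0.09  2.1  -0.87  0.21 -0.51]
```

>>> apply_moves --deltas '[{"tx": 0,"ty": 0,"tz": 0.001,"rx": 0,"ry": 0,"rz": 0},{"tx": 0,"ty": 0,"tz": 0.001,"rx": 0,"ry": 0,"rz": 0},{"tx": 0,"ty": 0,"tz": 0.001,"rx": 0,"ry": 0,"rz": 0},{"tx": 0,"ty": 0,"tz": 0,"rx": 0,"ry": 0,"rz": 0}]'

```text
time: 27.55
eef_pos: [0.5753, -0.1514, 0.194]
orientation: [3.017, -0.02, 0.867]
wrist_force: [-39.8, 5.9, 48.0]
finger_gap: 0.0
grip_force: 31.0
```

The force jump shows the button on its stop. Backing off.

>>> apply_moves --deltas '[{"tx": 0,"ty": 0,"tz": -0.004,"rx": 0,"ry": 0,"rz": 0},{"tx": 0,"ty": 0,"tz": -0.01,"rx": 0,"ry": 0,"rz": 0},{"tx": 0,"ty": 0,"tz": -0.02,"rx": 0,"ry": 0,"rz": 0},{"tx": 0,"ty": 0,"tz": -0.02,"rx": 0,"ry": 0,"rz": 0},{"tx": 0,"ty": 0,"tz": -0.02,"rx": 0,"ry": 0,"rz": 0},{"tx": 0,"ty": 0,"tz": 0,"rx": 0,"ry": 0,"rz": 0},{"tx": 0,"ty": 0,"tz": 0,"rx": 0,"ry": 0,"rz": 0},{"tx": 0,"ty": 0,"tz": 0,"rx": 0,"ry": 0,"rz": 0}]'

```text
time: 28.35
eef_pos: [0.5369, -0.1505, 0.2547]
orientation: [3.017, -0.019, 0.864]
wrist_force: [0.6, 0.8, -0.4]
finger_gap: 0.0
grip_force: 0.0
```

```bash
python3 - <<'E'
from h import *
from plant import order,grab_frame
s,f=snap("w12");T=panelT(np.load("q2.npy"));rel(s,T)
t=grab_frame("top");hsv=cv2.cvtColor(t["img"],cv2.COLOR_RGB2HSV)
m=cv2.inRange(hsv,(20,100,100),(35,255,255))[140:220,185:250];v,u=np.nonzero(m);print("screen mesh",rect(plane(t,np.c_[u+185,v+140],[0,0,.012])))
print(order.hand_in())
E
```

```text
panel pos [ 44.8  76.  161. ] knob-equiv tw -0.0 zaxis [-0.002  0.001 -1.   ] F [ 0.6  0.8 -0.4] tq [0.   0.56 0.02] gap 0.0 q [ 0.01  0.2   0.29  2.15 -0.68  0.32 -0.7 ]
screen mesh (array([608.9, 218.2]), array([105.8,  40.6]), 3.4)
the job is handed in; nothing more can be done
None
```

The job is handed in, though no verdict came back: the screen is centred in the blue rectangle, the fader is level with the orange marker, the knob pointer is on the red mark, and the start button was pushed to its stop and released, all by 28 s.

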